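Fit the correctors to the test compass

TASK

Fit the correctors to the test compass. First stand every soft-iron plate from the sloping tray on edge in the slotted rack, one to a slot, any slot, centred, fully down and let go. Then hang the two magnet carriers over the black end lengths of the rail, one at each end, and when both hang there slide each along the rail, never lifting it off or hooking it on along the brass length, until it hangs in line with the pointer of its own colour; do not touch the compass and leave the other instruments where they are.

Things in the scene. Friction and masses are not known exactly. Their poses are not given: they have to be found in the camera images.
- stand: fixed compass test stand. Origin on the bench under the middle of the rail; y along the rail, x level across it, roughly away from the robot, z up. Posts 22 mm thick at y = -285 and +285 mm, ball ends up to 175 mm. A 6 mm scale bar parallel to the rail at x = 60 mm, z = 105 to 125 mm. Feet under the rail at most 10 mm high
- rail_mid (a point): middle of the rail's top, 170 mm above the bench, axes as the stand's. The rail is a level round bar, 16 mm diameter, axis at z = 162 mm, along y from post to post. Brass for y = -165 to +165 mm; black from there out to the posts: the end lengths, where carriers go on and come off
- compass: the test compass, fixed on the stand, centre 170 mm beyond the rail's middle (stand x): black bowl with brass rim, 178 mm diameter, 108 mm high, white card. Origin under its centre on the bench. Not to be touched
- red_pointer: red pointer, fixed on top of the scale bar at stand x = 60 mm, 18 x 16 mm, 40 mm high with a cone on top, ending at 165 mm. 85 to 130 mm from the rail's middle; which side differs. Origin under its centre, axes as the stand's. The red carrier is in line when its hook has the same y as the pointer, measured along the rail
- blue_pointer: blue pointer, like the red one, on the other side; for the blue carrier
- red_carrier: magnet carrier, rigid hanger 175 mm high, 0.4 to 0.65 kg, bottom-heavy, upright on the bench at the start. Origin under the centre of its foot, z up. Brass foot 64 (x) x 76 (y) x 12 mm; red bar magnet on it, 26 mm diameter, 76 mm long along y, top at z = 38 mm; upright strip 40 mm wide at x = -16 to -12 mm up to the hook. Hung, the foot is 40 mm above the bench
- blue_carrier: the same carrier with a blue magnet and a blue tab
- red_hook (a point): on the red carrier 130 mm above its foot, centred: where the rail's top lies when the carrier hangs. Axes as the carrier's. The channel for the rail runs along y, 24 mm wide, 40 mm long, closed on top by a 90 degree V saddle that centres the rail, between the strip and a lip at x = +12 to +16 mm that reaches 30 mm below this point; under the lip it is open to +x: the rail enters there and the carrier is then lowered
- blue_hook (a point): the same point on the blue carrier
- red_tab (a point): centre of the red grip tab on top of the red carrier, 157 mm above its foot, straight over the hook. The tab is 14 mm (x) x 34 mm (y) x 36 mm high, standing on the hook top (z = 139 mm), its top at 175 mm. Axes as the carrier's
- blue_tab (a point): the same point on the blue carrier
- rack: fixed slotted rack, grey block on a dark wooden base 96 (x) x 178 (y) mm. Four slots run along its x (80 mm long, open at both ends), centred at y = -63, -21, +21 and +63 mm, 9 mm wide with rounded mouths; slot floor at z = 10 mm, top of the block at z = 42 mm. Origin under its centre on the bench, z up
- tray: fixed sloping wooden tray, 270 (x) x 104 (y) mm, side boards 42 mm high, four green bays in line along its x, 58 mm apart. x points roughly to the robot's right (world -y). In a bay at most one plate leans 35 degrees from upright, top edge towards the tray's -x, on a green back rest that reaches 55 mm up it: the upper 35 mm are free on both faces. Origin under its centre
- plate1: soft-iron plate, dark steel, 6 mm thick (x) x 80 mm wide (y) x 90 mm high (z), about 0.33 kg. Origin at the middle of its bottom edge; z runs up the plate, x is square to its faces. Two to four of the four plates are present. At the start it leans in the tray's bay at x = -72 mm, bottom edge 15 mm up. In the rack it may stand either way round
- plate2: the same, bay at tray x = -14 mm
- plate3: the same, bay at tray x = +44 mm
- plate4: the same, bay at tray x = +102 mm
- pelorus: bystander: brass pelorus, 150 mm diameter, 124 mm high, origin under its centre. Leave it alone
- sphere1: bystander: black quadrant sphere, 124 mm diameter on a brass foot, 130 mm high, origin under its centre. Leave it alone
- sphere2: bystander: the second sphere. Leave it alone
- globe: bystander: frosted lamp globe on a brass collar, 124 mm diameter, 124 mm high, origin under its centre. Leave it alone
Not all that is in view belongs to the job. Leave any purple look-alike of the red_carrier alone.

How it is judged:
On the way, in this order (a step that is already met when the one before it is completed fails the run):
1. every plate present stands on edge in a slot of the rack, fully down and let go (z of plate1 in the frame of rack between 0.005 and 0.015 m and x of plate1 in the frame of rack between -0.015 and 0.015 m and y of plate1 in the frame of rack between -0.075 and 0.075 m and angle between the z axis of each of plate1, plate2, plate3, plate4 and the z axis of rack, either way round below 0.15 rad and angle between each of plate1, plate2, plate3, plate4's own z axis and vertical below 0.5 rad and angle between the x axis of each of plate1, plate2, plate3, plate4 and the y axis of rack, either way round below 0.15 rad and linear speed of each of plate1, plate2, plate3, plate4 below 0.03 m/s and contact force between the fingers and plate1 below 0.2 N and z of plate2 in the frame of rack between 0.005 and 0.015 m and x of plate2 in the frame of rack between -0.015 and 0.015 m and y of plate2 in the frame of rack between -0.075 and 0.075 m and contact force between the fingers and plate2 below 0.2 N and z of plate3 in the frame of rack between 0.005 and 0.015 m and x of plate3 in the frame of rack between -0.015 and 0.015 m and y of plate3 in the frame of rack between -0.075 and 0.075 m and contact force between the fingers and plate3 below 0.2 N and z of plate4 in the frame of rack between 0.005 and 0.015 m and x of plate4 in the frame of rack between -0.015 and 0.015 m and y of plate4 in the frame of rack between -0.075 and 0.075 m and contact force between the fingers and plate4 below 0.2 N), for 0.3 s.
2. both carriers hang on the rail, one on each black end length (z of red_hook in the frame of stand between 0.162 and 0.178 m and x of red_hook in the frame of stand between -0.012 and 0.012 m and angle between each of red_carrier, blue_carrier's own z axis and vertical below 0.25 rad and z of blue_hook in the frame of stand between 0.162 and 0.178 m and x of blue_hook in the frame of stand between -0.012 and 0.012 m and ((y of red_hook in the frame of stand above 0.165 m and y of blue_hook in the frame of stand below -0.165 m) or (y of red_hook in the frame of stand below -0.165 m and y of blue_hook in the frame of stand above 0.165 m))), for 0.2 s.
3. both carriers hang on the rail in line with their pointers (z of red_hook in the frame of stand between 0.162 and 0.178 m and x of red_hook in the frame of stand between -0.012 and 0.012 m and angle between each of red_carrier, blue_carrier's own z axis and vertical below 0.25 rad and y of red_hook in the frame of red_pointer between -0.005 and 0.005 m and z of blue_hook in the frame of stand between 0.162 and 0.178 m and x of blue_hook in the frame of stand between -0.012 and 0.012 m and y of blue_hook in the frame of blue_pointer between -0.005 and 0.005 m), for 0.2 s.
At the end, for the whole second after the job is handed in: Every plate present let go, on edge in a slot: down within 5 mm, centred within 15 mm, upright and in line within 0.15 rad. Both carriers hang at rest on the rail (hook within 8 mm of its top, 12 mm across, 0.25 rad of upright), each within 5 mm of its own colour's pointer along the rail (all of step 1 and all of step 3 and linear speed of each of red_carrier, blue_carrier below 0.03 m/s); the robot touches nothing.
It fails at once if a carrier is hooked onto or lifted off the brass length of the rail (hook over the rail, 12 to 27 mm above its seat, within 150 mm of the rail's middle) ((z of red_hook in the frame of stand between 0.182 and 0.197 m and x of red_hook in the frame of stand between -0.018 and 0.018 m and y of red_hook in the frame of stand between -0.15 and 0.15 m) or (z of blue_hook in the frame of stand between 0.182 and 0.197 m and x of blue_hook in the frame of stand between -0.018 and 0.018 m and y of blue_hook in the frame of stand between -0.15 and 0.15 m)).
It fails at once if the robot touches the compass (contact force between any of the arm, the fingers and compass above 1 N).
It fails at once if a bystander instrument is moved more than 20 mm or tipped (distance of any of pelorus, sphere1, sphere2, globe from where it was at the start of the episode above 0.02 m or angle between any of pelorus, sphere1, sphere2, globe's own z axis and vertical above 0.3 rad).
Of plate1, plate2, plate3, plate4 only 2 to 4 are there at a start; the rules pass over those that are not, and their reading is None.
At some moment in a run one of red_carrier, blue_carrier may be knocked a few centimetres aside while the robot is not near it.
It also fails if it takes over 210 s, if anything falls off the work surface, if the arm or the gripper's body presses on something with over 40 N, if the wrist force passes 120 N, or if a joint passes its speed limit or range.

ROBOT

A 6-joint arm with a two-finger parallel gripper is mounted at the origin on the work surface. World frame = base frame: x ahead of the robot, y to its left, z up, the work surface at z = 0. Lengths are in m, angles in rad, forces in N, time in s.
With the tool pointing down it reaches from about 0.35 to 0.775 m from the base axis. Payload 5.5 kg.
Tool frame: the origin (TCP) lies at the very end of the fingers, on their centre line; the grasp point (between the pads) lies 19 mm behind it; z points along the fingers, y is the direction in which the jaws open and shut (so a half turn about z gives the same grasp; the last joint's range is limited). The gripper opens to 85 mm and grips with 20 to 120 N. Pads are 22 mm wide; open, the fingers measure 114 mm over their backs; the gripper's body (76 mm by 85 mm) begins 54 mm behind the grasp point. The pads swing forward as they close: fully open they stand 13 mm farther back than shut.
Start: joints at [1.049, 0.313, 0.046, 1.304, 0, 1.431], TCP at [0.214, 0.534, 0.231] pointing down, gripper open.
Joint ranges: [-2.76, 2.76], [-0.86, 1.69], [-1.03, 1.26], [-2.2, 2.34], [-1.47, 1.5], [-3.14, 3.14]. Speed limits (rad/s): [2.57, 2.57, 3.14, 3.14, 3.14, 3.14].

INTERFACE

Orientations are given as a unit quaternion [w, x, y, z].
In Python, from workcell import get_state, imaging, env, spotter gives the robot as it stands.
- The arm moves only by the tool play_rows, never from a script. Its argument "moves" is a list of rows, each an object with "claw": the finger opening in cm, from 0 to 8.54; "delta_pos": the shift along the tool's x, y, z in cm, a list of three; "twist": the turn about the tool's z in degrees. A call has 1 to 12 rows; each row is the pose to reach, as a shift and turn from the pose commanded when the call began, along the tool's axes at that moment; what a row does not reach only later rows make up. A row lasts 1/8 s, in which the tool goes at most 62.5 mm and 10.7 degrees, less where a joint would pass 70% of its speed; a pose out of reach is approached as far as the arm can. A call with a gripper value outside its range is refused whole. The fingers move at their own pace and stop on an object; "force" is the grip in N (left out, the last holds). Time passes only in rows, so rows that repeat a pose let the fingers close. It gives the time, the measured TCP pose, the force and the opening at its end, in the units of the state.
- get_state(): the state, without advancing time (a new reading comes with each control period).
- imaging.read_camera(name): name is "side" or "top"; returns the picture (400x640x3 uint8, red, green, blue); there is no depth.
- imaging.camera_info(name): a dict with "fx", "fy", "cx", "cy" (pixels), "k1" (the pictures are not rectified: a ray, as slopes to the right and down, at radius r is drawn at 1 + k1 r^2 times it, then the intrinsics apply), "world_to_cam" (4x4, takes a point from world to camera coordinates). Camera axes: x right, y down, z forward; pixel columns grow to the right and rows downward; lengths in m; the calibration is good to about 2 mm. A picture is of the moment at which its call begins. camera_info takes no time and is no camera call.
- env.hand_in(): hands the job in, once; it reports no verdict.
Trained networks look in the newest picture that a camera, given by its name, has taken for a name from the list of things; names that differ only in an ending like _2 or _b are one class to them, and where a whole thing is asked for, a point or a joint stands for the part that bears it (a point fixed in the world has none). Each returns a list of dicts, best first, with "conf" (0 to 1); they miss things now and then, are a little off and sometimes report something else, mostly with a low value. They report only what shows in the picture. A call takes as long as a camera call. They do not tell look-alikes from the thing itself.
- spotter.spot_in(camera, query): "extent" ([left, top, right, bottom] in pixels, round what is visible of it).
The state is a dict: "clock": time; "joint_pos": joint angles; "qvel": joint speeds; "tau": joint torques, N m; "tcp_pos": TCP position; "orientation": TCP orientation; "wrist_force": force on the tool from outside, world axes, zero at the start; "ft_torque": the same for the moment, N m; "finger_gap": finger opening in m.
Only numpy, scipy, OpenCV 4.12 (cv2) and the standard library are available. Lean on these libraries where they do the work, as an engineer would, in place of code of your own. Each camera call takes 0.05 s, during which the arm holds its last target. There are 200 camera calls.

## Working session

There is one attempt and no reset: what is moved stays moved. The work goes in short steps, Python scripts to look and compute and a tool call to move; the robot and the scene stay as the last step left them, time stands still between calls to the robot, and variables do not carry over. Pictures are saved under pics/ and viewed, about 12 in all and at most 16, crops included, and the job is handed in when it is done.

Besides the shell and the picture viewer there is one more tool, called after ">>>" as a command line: name --argument value ..., lists and objects as JSON in quotes. play_rows: Moves the arm, as the interface text tells. Its arguments: {"type":"object","properties":{"moves":{"type":"array"},"force":{"type":"number"}},"required":["moves"]}

```bash
ls; mkdir -p pics
python3 - <<'E'
from workcell import get_state, imaging, env, spotter
import cv2,json
print(get_state())
for n in("side","top"):
    im=imaging.read_camera(n); cv2.imwrite(f"pics/{n}0.png",im[:,:,::-1])
    i=imaging.camera_info(n); print(n,{k:(v.tolist() if hasattr(v,'tolist') else v) for k,v in i.items()})
    for q in ["plate1","rack","tray","red_carrier","blue_carrier","red_pointer","blue_pointer","red_tab","blue_tab","compass","stand"]:
        print(q,[(round(d['conf'],2),[round(x) for x in d['extent']]) for d in spotter.spot_in(n,q)])
E
```

```text
pics
{'clock': 0.0, 'joint_pos': array([ 1.04938478e+00,  3.14001451e-01,  4.49813010e-02,  1.30353730e+00,
       -8.92738832e-06,  1.43119814e+00]), 'qvel': array([ 0.00077057, -0.00249834, -0.0007736 , -0.00268867,  0.00065215,
        0.00145793]), 'tau': array([-9.40466234e-04, -4.80629361e+01,  2.98530811e+01,  1.94782071e-02,
       -2.90323833e-04,  1.43410335e-05]), 'tcp_pos': array([0.2140148 , 0.53316748, 0.23040918]), 'orientation': array([-2.81538145e-04,  1.89749105e-01,  9.81832217e-01, -8.34352565e-04]), 'wrist_force': array([ 0.23986431,  0.65260062, -0.16882768]), 'ft_torque': array([ 0.01146014, -0.05377571, -0.01352976]), 'finger_gap': 0.08529151537952379}
side {'fx': 458.8718306515934, 'fy': 458.8718306515934, 'cx': 316.5839985342215, 'cy': 197.44103983942983, 'k1': -0.11621638576896869, 'world_to_cam': [[0.8845619909970397, -0.46634895968272383, 0.008290469600336957, -0.472715362519863], [-0.3448218153543072, -0.6658141060103817, -0.6616566268793475, 0.3173013566552681], [0.3140827912177184, 0.5824175684510531, -0.7497611461128468, 1.4818411352574297], [0.0, 0.0
[... 957 characters left out ...]
152577, 1.5250736039114157], [0.0, 0.0, 0.0, 1.0]]}
plate1 [(0.65, [395, 217, 404, 240]), (0.48, [410, 219, 422, 242])]
rack [(0.58, [302, 217, 355, 251])]
tray [(0.77, [373, 216, 442, 243])]
red_carrier [(0.77, [260, 261, 281, 282]), (0.6, [146, 221, 175, 239]), (0.59, [231, 230, 256, 248])]
blue_carrier [(0.86, [263, 223, 284, 239]), (0.59, [373, 217, 444, 246])]
red_pointer []
blue_pointer [(0.61, [240, 118, 406, 201]), (0.56, [233, 230, 257, 251])]
red_tab [(0.74, [257, 260, 282, 285]), (0.67, [144, 216, 176, 239])]
blue_tab [(0.61, [264, 222, 286, 244]), (0.58, [184, 235, 227, 276])]
compass [(0.85, [296, 119, 343, 166])]
stand [(0.7, [413, 157, 447, 194]), (0.69, [240, 118, 406, 202])]
```

Run:
```python
import cv2
a=cv2.imread("pics/top0.png")[105:300,135:455];cv2.imwrite("pics/top0c.png",cv2.resize(a,None,fx=2.5,fy=2.5,interpolation=cv2.INTER_CUBIC))
a=cv2.imread("pics/side0.png")[95:365,200:460];cv2.imwrite("pics/side0c.png",cv2.resize(a,None,fx=2.2,fy=2.2,interpolation=cv2.INTER_CUBIC))
```

```text
(no output)
```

View pics/top0c.png

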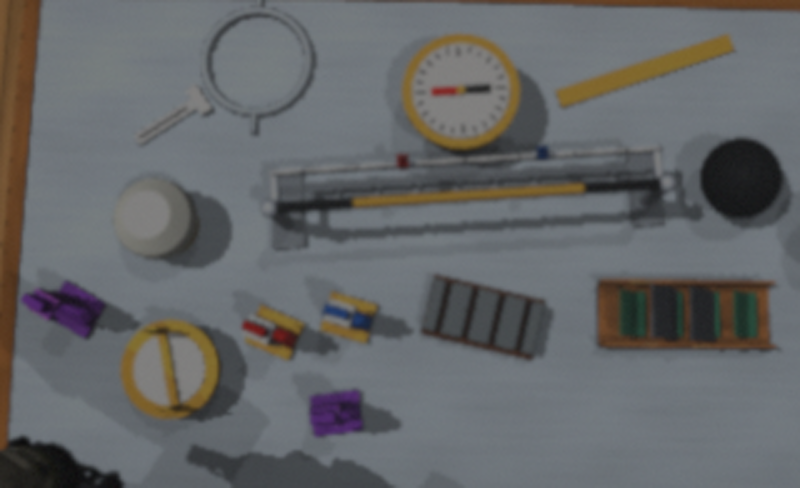

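View pics/side0c.png

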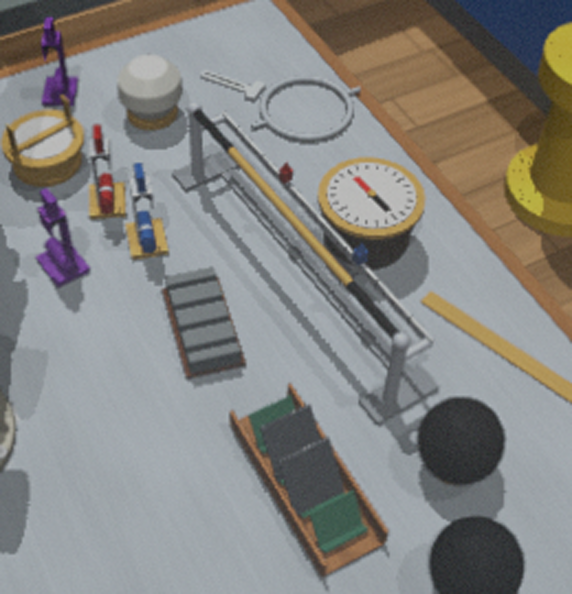

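```bash
cat > h.py <<'E'
import numpy as np, cv2
from scipy.optimize import least_squares
from workcell import get_state, imaging, env, spotter
INF={n:imaging.camera_info(n) for n in("side","top")}
def proj(n,P):
    i=INF[n];P=np.atleast_2d(np.asarray(P,float));M=np.array(i["world_to_cam"])
    c=P@M[:3,:3].T+M[:3,3];s=c[:,:2]/c[:,2:];r2=(s**2).sum(1,keepdims=True);s=s*(1+i["k1"]*r2)
    return s*[i["fx"],i["fy"]]+[i["cx"],i["cy"]]
def tri(obs,z=None):  # obs {cam:(u,v)}
    f=lambda p:np.concatenate([(proj(n,[p[0],p[1],p[2] if z is None else z])[0]-o) for n,o in obs.items()])
    s=least_squares(f,[.5,0,.1] if z is None else [.5,0]);return np.r_[s.x,[] if z is None else z],f(s.x).round(1)
def avg(n,k=4):
    return np.mean([imaging.read_camera(n).astype(float) for _ in range(k)],0)
def hsv(im): return cv2.cvtColor(im.clip(0,255).astype(np.uint8),cv2.COLOR_RGB2HSV)
HUE={"red":lambda h:(h<8)|(h>172),"blue":lambda h:(h>105)&(h<125),"brass":lambda h:(h>14)&(h<28),"purple":lambda h:(h>130)&(h<165),"green":lambda h:(h>60)&(h<95)}
def blobs(im,col,smin=110,amin=4):
    H=hsv(im);m=(HUE[col](H[...,0].astype(int))&(H[...,1]>smin)&(H[...,2]>40)).astype(np.uint8)
    n,l,st,ce=cv2.connectedComponentsWithStats(m)
    out=[]
    w=H[...,1].astype(float)
    for k in range(1,n):
        if st[k,4]>=amin:
            ys,xs=np.where(l==k);ww=w[ys,xs];out.append((st[k,:5].tolist(),[round((xs*ww).sum()/ww.sum(),2),round((ys*ww).sum()/ww.sum(),2)]))
    return out
E
python3 - <<'E'
from h import *
for n in("side","top"):
    im=avg(n);np.save(f"{n}.npy",im)
    for c in("red","blue","brass"):
        print(n,c,[b for b in blobs(im,c) if b[0][1]>95 and b[0][0]>130 and b[0][0]<470])
b=np.load("top.npy")[205:270,220:455];a=np.load("side.npy")
cv2.imwrite("pics/t1.png",cv2.resize(b[:,:,::-1].clip(0,255)*1.4,None,fx=3.4,fy=3.4,interpolation=cv2.INTER_CUBIC))
cv2.imwrite("pics/s1.png",cv2.resize(a[140:230,210:300][:,:,::-1]*1.4,None,fx=6,fy=6,interpolation=cv2.INTER_CUBIC))
E
```

```text
side red [([243, 152, 3, 12, 29], [np.float64(244.1), np.float64(156.67)]), ([328, 170, 5, 4, 11], [np.float64(329.63), np.float64(171.95)]), ([245, 174, 6, 6, 28], [np.float64(247.69), np.float64(176.56)]), ([361, 176, 7, 6, 17], [np.float64(364.32), np.float64(178.38)]), ([246, 182, 5, 10, 41], [np.float64(248.04), np.float64(185.48)])]
side blue [([261, 169, 4, 8, 22], [np.float64(262.85), np.float64(172.52)]), ([263, 191, 5, 6, 26], [np.float64(264.9), np.float64(193.64)]), ([264, 199, 6, 7, 34], [np.float64(266.47), np.float64(202.17)]), ([361, 208, 6, 4, 11], [np.float64(363.36), np.float64(209.17)])]
side brass [([383, 97, 3, 3, 4], [np.float64(384.0), np.float64(98.02)]), ([277, 99, 7, 3, 8], [np.float64(280.28), np.float64(100.26)]), ([377, 98, 263, 302, 23265], [np.float64(540.01), np.float64(253.0)]), ([378, 101, 5, 5, 8], [np.float64(380.25), np.float64(103.0)]), ([383, 101, 4, 4, 6], [np.float64(384.99), np.float64(102.32)]), ([268, 103, 4, 2, 4], [np.float64(269.5), np.float64(103.76)]), ([197, 107, 22, 22, 195], [np.float64(207.65), np.float64(115.64)]), ([258, 106, 4,
[... 3510 characters left out ...]
, 1, 7, 7], [np.float64(427.0), np.float64(225.96)]), ([438, 227, 1, 5, 5], [np.float64(438.0), np.float64(228.93)]), ([238, 228, 18, 11, 80], [np.float64(247.32), np.float64(232.89)]), ([427, 231, 1, 4, 4], [np.float64(427.0), np.float64(232.49)]), ([184, 233, 39, 39, 583], [np.float64(203.46), np.float64(252.5)]), ([264, 234, 18, 8, 64], [np.float64(273.11), np.float64(237.41)]), ([437, 234, 2, 7, 7], [np.float64(437.85), np.float64(237.07)]), ([234, 241, 18, 7, 48], [np.float64(245.18), np.float64(244.33)]), ([201, 308, 7, 7, 36], [np.float64(204.6), np.float64(310.37)])][ WARN:0@33.502] global loadsave.cpp:1063 imwrite_ Unsupported depth image for selected encoder is fallbacked to CV_8U.
```

View pics/s1.png

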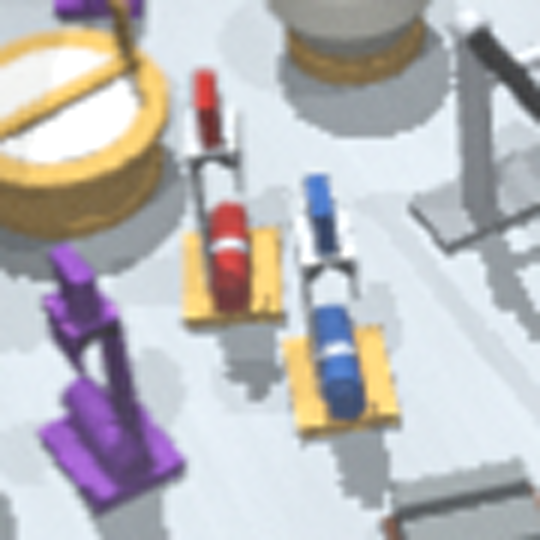

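```bash
cat > fit.py <<'E'
from h import *
from scipy.optimize import minimize
S=4
def box(x0,x1,y0,y1,z0,z1): return np.array([[x,y,z] for x in(x0,x1) for y in(y0,y1) for z in(z0,z1)])/1000.
def place(P,p):
    c,s=np.cos(p[2]),np.sin(p[2]);return np.c_[p[0]+c*P[:,0]-s*P[:,1],p[1]+s*P[:,0]+c*P[:,1],P[:,2]]
def render(n,parts,p,roi):
    x0,y0,x1,y1=roi;im=np.full(((y1-y0)*S,(x1-x0)*S,3),BG,np.float32)
    for P,col in parts:
        q=(proj(n,place(P,p))-[x0,y0]+.5)*S-.5
        h=cv2.convexHull(q.astype(np.float32));cv2.fillConvexPoly(im,np.round(h*16).astype(np.int32),col,shift=4)
    im=cv2.GaussianBlur(im,(0,0),S*.6)
    return cv2.resize(im,(x1-x0,y1-y0),interpolation=cv2.INTER_AREA)
BG=(185,195,205)
def fit(ims,parts,p0,pad=8,cams=("side","top"),step=(.01,.01,.1)):
    roi={}
    allP=np.vstack([place(P,p0) for P,_ in parts])
    for n in cams:
        q=proj(n,allP);a=np.floor(q.min(0)-pad).astype(int);b=np.ceil(q.max(0)+pad).astype(int);roi[n]=(*a,*b)
    def cost(p):
        c=0
        for n in cams:
            x0,y0,x1,y1=roi[n];A=ims[n][y0:y1,x0:x1];B=render(n,parts,p,roi[n])
            for k in range(3):
                a=A[...,k]-A[...,k].mean();b=B[...,k]-B[...,k].mean();c-=(a*b).sum()/np.sqrt((a*a).sum()*(b*b).sum()+1e-9)
        return c/3/len(cams)
    best=None
    for dy in(-.15,0,.15):
        q0=np.array(p0)+[0,0,dy];sx=np.vstack([q0]+[q0+np.eye(3)[k]*step[k] for k in range(3)])
        r=minimize(cost,q0,method="Nelder-Mead",options=dict(initial_simplex=sx,xatol=1e-5,fatol=1e-6))
        if best is None or r.fun<best.fun:best=r
    return best.x,-best.fun
def carrier(col):
    c={"red":(190,30,30),"blue":(40,80,170)}[col];w=(215,215,215)
    return [(box(-32,32,-38,38,0,12),(215,165,60)),(box(-12,12,-38,38,13,38),c),(box(-12,12,-5,5,13,38.5),w),(box(-16,-12,-20,20,12,139),w),(box(12,16,-20,20,100,139),(150,150,150)),(box(-16,16,-20,20,133,139),w),(box(-7,7,-17,17,139,175),c)]
def rack():
    p=[(box(-48,48,-89,89,0,10),(110,70,50)),(box(-40,40,-87,87,10,42),(100,110,112)),(box(-40,40,-87,87,42,42),(130,140,142))]
    return p+[(box(-40,40,y-4.5,y+4.5,42,42),(40,45,50)) for y in(-63,-21,21,63)]
def tray(plates=(2,3)):
    wd=(150,85,45);p=[(box(-135,135,-52,-46,0,42),wd),(box(-135,135,46,52,0,42),wd),(box(-135,135,-46,46,5,6),wd)]
    s,c=np.sin(np.radians(35)),np.cos(np.radians(35))
    for k,b in enumerate((-72,-14,44,102),1):
        q=lambda l,t=0:np.array([[b-l*s+t*c,y,15+l*c+t*s] for y in(-40,40) for l in(0,l)])/1000
        p.append((q(55,-3),(40,95,75)))
        if k in plates:p.append((np.vstack([q(90,-3),q(90,3)]),(55,60,70)))
    return p
E
python3 - <<'E'
from fit import *
ims={n:np.load(n+".npy") for n in("side","top")}
for nm,o in dict(mid=((332.27,193.65),(322.91,182.52)),redp=((329.63,171.95),(295.69,169.16)),bluep=((363.36,209.17),(351.5,165.56)),redtab=((244.1,156.67),(236.4,235.98)),bluetab=((262.85,172.52),(269.08,229.34))).items():
    print(nm,tri(dict(side=o[0],top=o[1])))
rt=tri(dict(side=(244.1,156.67),top=(236.4,235.98)))[0];bt=tri(dict(side=(262.85,172.52),top=(269.08,229.34)))[0]
print("red",fit(ims,carrier("red"),[*rt[:2],0]));print("blue",fit(ims,carrier("blue"),[*bt[:2],0]))
r0=tri(dict(top=(328.5,233.5)),z=.03)[0];t0=tri(dict(top=(408.5,231)),z=.03)[0]
print(r0,t0)
r=fit(ims,rack(),[*r0[:2],-.2]);print("rack",r)
for n in("side","top"):print(n,fit(ims,rack(),r[0],cams=(n,)))
t=fit(ims,tray(),[*t0[:2],-np.pi/2]);print("tray",t)
np.save("tray.npy",t[0]);np.save("rack.npy",r[0])
vis=[]
for n in("side","top"):
    q=proj(n,place(np.vstack([P for P,_ in rack()+[]]),r[0]));a=np.floor(q.min(0)-8).astype(int);b=np.ceil(q.max(0)+8).astype(int)
    vis.append(np.hstack([ims[n][a[1]:b[1],a[0]:b[0]],render(n,rack(),r[0],(*a,*b))]))
    q=proj(n,place(np.vstack([P for P,_ in tray()]),t[0]));a=np.floor(q.min(0)-8).astype(int);b=np.ceil(q.max(0)+8).astype(int)
    vis.append(np.hstack([ims[n][a[1]:b[1],a[0]:b[0]],render(n,tray(),t[0],(*a,*b))]))
W=max(v.shape[1] for v in vis);V=np.vstack([cv2.copyMakeBorder(v.astype(np.float32),0,2,0,W-v.shape[1],cv2.BORDER_CONSTANT) for v in vis])
f=min(790/W,590/V.shape[0]);cv2.imwrite("pics/v1.png",cv2.resize(V[:,:,::-1].clip(0,255).astype(np.uint8),None,fx=f,fy=f,interpolation=cv2.INTER_CUBIC))
E
```

```text
mid (array([0.60688304, 0.02987726, 0.15214669]), array([-0.7,  0.1,  0.3, -0.7]))
redp (array([0.65336756, 0.1300332 , 0.14665892]), array([-0.3,  0.1,  0.1, -0.3]))
bluep (array([ 0.67203707, -0.07238176,  0.14210197]), array([-0.3,  0.1,  0.1, -0.3]))
redtab (array([0.4055863 , 0.3318632 , 0.16085642]), array([-0.2,  0. ,  0.1, -0.2]))
bluetab (array([0.43146029, 0.21576975, 0.17027906]), array([-0.2,  0. ,  0.1, -0.2]))
red (array([ 0.40505107,  0.33233806, -0.34489965]), np.float64(0.43730821500478023))
blue (array([ 0.43075977,  0.21409728, -0.28483527]), np.float64(0.5870456023057855))
[0.42748543 0.00426393 0.03      ] [ 0.44375322 -0.30396472  0.03      ]
rack (array([ 0.43652445,  0.00504159, -0.21395576]), np.float64(0.9033745672922807))
side (array([ 0.43694218,  0.0036912 , -0.20996325]), np.float64(0.8679459176846569))
top (array([ 0.43625928,  0.00661736, -0.20890025]), np.float64(0.9443944319130897))Traceback (most recent call last):
  File "<stdin>", line 11, in <module>
  File "fit.py", line 44, in tray
    p.append((q(55,-3),(40,95,75)))
              ~^^^^^^^
  File "fit.py", line 43, in <lambda>
    q=lambda l,t=0:np.array([[b-l*s+t*c,y,15+l*c+t*s] for y in(-40,40) for l in(0,l)])/1000
                                                                                  ^
UnboundLocalError: cannot access local variable 'l' where it is not associated with a value
```

```bash
sed -i 's/for l in(0,l)\]/for l in(0,L)]/;s/q=lambda l,t=0/q=lambda L,t=0/' fit.py
cat >> fit.py <<'E'
def stand():
    p=[]
    for a,b,c in((-274,-165,(45,45,50)),(-165,165,(200,150,50)),(165,274,(45,45,50))):
        th=np.arange(0,2*np.pi,.4);P=np.array([[8*np.cos(t),y,162+8*np.sin(t)] for y in(a,b) for t in th])/1000
        p.append((P,c))
    return p
def show(ims,items,fn):
    vis=[]
    for parts,p in items:
        row=[]
        for n in("side","top"):
            q=proj(n,place(np.vstack([P for P,_ in parts]),p));a=np.floor(q.min(0)-8).astype(int);b=np.ceil(q.max(0)+8).astype(int)
            row+=[ims[n][a[1]:b[1],a[0]:b[0]],render(n,parts,p,(*a,*b))]
        h=max(r.shape[0] for r in row);vis.append(np.hstack([cv2.copyMakeBorder(r.astype(np.float32),0,h-r.shape[0],0,2,cv2.BORDER_CONSTANT) for r in row]))
    W=max(v.shape[1] for v in vis);V=np.vstack([cv2.copyMakeBorder(v,0,2,0,W-v.shape[1],cv2.BORDER_CONSTANT) for v in vis])
    f=min(790/W,590/V.shape[0]);cv2.imwrite(fn,cv2.resize(V[:,:,::-1].clip(0,255).astype(np.uint8),None,fx=f,fy=f,interpolation=cv2.INTER_CUBIC))
E
python3 - <<'E'
from fit import *
import json
ims={n:np.load(n+".npy") for n in("side","top")}
G={}
for k,parts,p0 in(("red",carrier("red"),[.405,.332,-.34]),("blue",carrier("blue"),[.431,.214,-.28]),("rack",rack(),[.4365,.005,-.21]),("tray",tray(),[.44,-.3,-1.57]),("stand",stand(),[.607,.03,.06])):
    G[k]=[0,0,0]
    for cams in(("side",),("top",),("side","top")):
        r=fit(ims,parts,p0,cams=cams,pad=4 if k=="stand" else 8,step=(.006,.006,.05));print(k,cams,r[0].round(4),round(r[1],3))
    G[k]=r[0].tolist()
json.dump(G,open("G.json","w"))
show(ims,[(rack(),G["rack"]),(tray(),G["tray"]),(carrier("red"),G["red"]),(carrier("blue"),G["blue"])],"pics/v1.png")
E
```

```text
red ('side',) [ 0.4048  0.3313 -0.2741] 0.35
red ('top',) [ 0.4051  0.3322 -0.3871] 0.547
red ('side', 'top') [ 0.4053  0.3323 -0.3468] 0.445
blue ('side',) [ 0.4313  0.2137 -0.3072] 0.516
blue ('top',) [ 0.4306  0.2143 -0.2896] 0.682
blue ('side', 'top') [ 0.431   0.2143 -0.2918] 0.598
rack ('side',) [ 0.4369  0.0037 -0.21  ] 0.868
rack ('top',) [ 0.4364  0.0067 -0.2121] 0.945
rack ('side', 'top') [ 0.4368  0.0049 -0.2115] 0.899
tray ('side',) [ 0.4464 -0.3126 -1.5624] 0.876
tray ('top',) [ 0.446  -0.3089 -1.565 ] 0.955
tray ('side', 'top') [ 0.4461 -0.3109 -1.5658] 0.914
stand ('side',) [0.6022 0.0389 0.0901] 0.351
stand ('top',) [0.6023 0.0354 0.0864] 0.664
stand ('side', 'top') [0.6022 0.0363 0.0889] 0.506
```

View pics/v1.png

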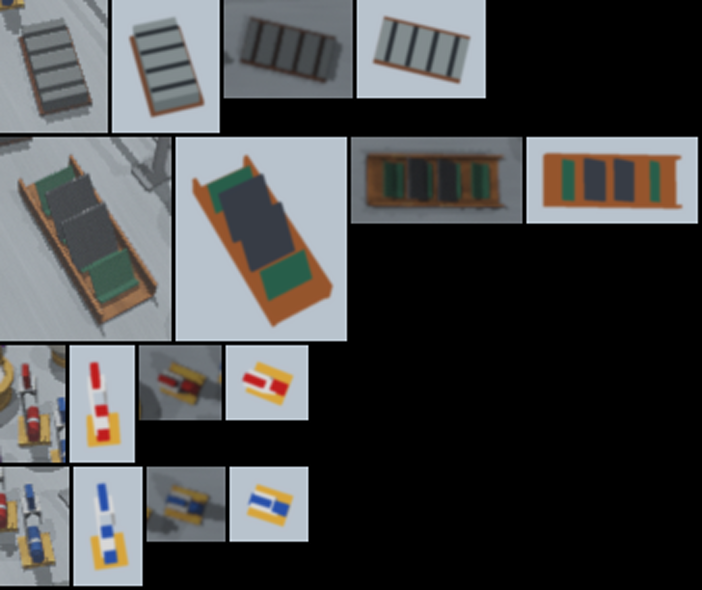

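```bash
cat > go.py <<'E'
from h import *
import sys
from scipy.spatial.transform import Rotation as Ro
def frame():
    s=get_state();q=s["orientation"];R=Ro.from_quat([q[1],q[2],q[3],q[0]]).as_matrix();return s,R
def to(pts,yaw=None):
    s,R=frame();y0=np.degrees(np.arctan2(R[1,1],R[0,1]))
    for p in pts: print("delta cm",(R.T@(np.array(p)-s["tcp_pos"])*100).round(2))
    print("yaw now",y0.round(2),"" if yaw is None else "twist %.1f"%((y0-yaw+90)%180-90),"tcp",s["tcp_pos"].round(4),"t",s["clock"],"gap",round(s["finger_gap"],4),"F",s["wrist_force"].round(1),"q6 %.2f"%s["joint_pos"][5])
E
python3 - <<'E'
from go import *
import json
G=json.load(open("G.json"));t=G["tray"]
from fit import place
P=place(np.array([[x/1000,0,z/1000] for x,z in((2.4,65),(18.6,70),(30.9,72),(44,70))]),t);print(P.round(4),np.degrees(t[2]))
to([[.42,.1,.23],[P[0][0],P[0][1],.16]],np.degrees(t[2]))
E
```

```text
[[ 0.4461 -0.3133  0.065 ]
 [ 0.4462 -0.3295  0.07  ]
 [ 0.4463 -0.3418  0.072 ]
 [ 0.4463 -0.3549  0.07  ]] -89.71109804196435
delta cm [-35.25 -32.57   0.13]
delta cm [-53.07 -69.95   7.13]
yaw now 68.12 twist -22.2 tcp [0.2143 0.5336 0.2313] t 1.6 gap 0.0851 F [-0.1 -0.2  0.2] q6 1.43
```

>>> play_rows --moves '[{"claw":4.5,"delta_pos":[-35.2,-32.6,0],"twist":-22},{"claw":4.5,"delta_pos":[-35.2,-32.6,0],"twist":-22},{"claw":4.5,"delta_pos":[-35.2,-32.6,0],"twist":-22},{"claw":4.5,"delta_pos":[-35.2,-32.6,0],"twist":-22},{"claw":4.5,"delta_pos":[-35.2,-32.6,0],"twist":-22},{"claw":4.5,"delta_pos":[-35.2,-32.6,0],"twist":-22},{"claw":4.5,"delta_pos":[-35.2,-32.6,0],"twist":-22},{"claw":4.5,"delta_pos":[-35.2,-32.6,0],"twist":-22},{"claw":4.5,"delta_pos":[-53.1,-70,7],"twist":-22},{"claw":4.5,"delta_pos":[-53.1,-70,7],"twist":-22},{"claw":4.5,"delta_pos":[-53.1,-70,7],"twist":-22},{"claw":4.5,"delta_pos":[-53.1,-70,7],"twist":-22}]' --force 30

```text
clock: 3.1
tcp_pos: [0.4353, -0.1482, 0.1897]
orientation: [0.001, -0.001, 1.0, -0.0]
wrist_force: [1.6, -1.2, -0.0]
finger_gap: 0.0449
```

Run:
```python
from go import *
to([[.4461,-.3133,.13],[.4461,-.3133,.065]],90.3)
```

```text
delta cm [ -1.04 -16.51   5.97]
delta cm [ -1.03 -16.51  12.47]
yaw now 90.11 twist -0.2 tcp [ 0.4353 -0.1482  0.1897] t 3.1 gap 0.0449 F [ 1.6 -1.2 -0. ] q6 -0.51
```

>>> play_rows --moves '[{"claw":4.5,"delta_pos":[-1.0,-16.5,4],"twist":0},{"claw":4.5,"delta_pos":[-1.0,-16.5,4],"twist":0},{"claw":4.5,"delta_pos":[-1.0,-16.5,4],"twist":0},{"claw":4.5,"delta_pos":[-1.0,-16.5,4],"twist":0},{"claw":4.5,"delta_pos":[-1.0,-16.5,4],"twist":0}]'

```text
clock: 3.72
tcp_pos: [0.4454, -0.3105, 0.1495]
orientation: [-0.0, -0.001, 1.0, 0.001]
wrist_force: [0.3, 1.1, -0.5]
finger_gap: 0.0449
```

Run:
```python
from go import *
to([[.4461,-.3133,.13],[.4461,-.3133,.065]],90.3)
cv2.imwrite("pics/side2.png",imaging.read_camera("side")[:,:,::-1][200:370,260:420].repeat(4,0).repeat(4,1)[:600])
```

```text
delta cm [-0.07 -0.28  1.95]
delta cm [-0.08 -0.29  8.45]
yaw now 90.1 twist -0.2 tcp [ 0.4454 -0.3105  0.1495] t 3.725 gap 0.0449 F [ 0.3  1.1 -0.5] q6 -0.76
```

View pics/side2.png

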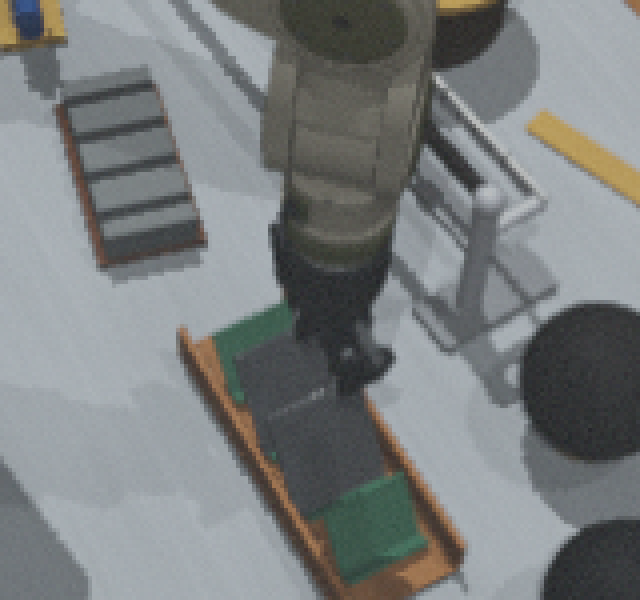

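>>> play_rows --moves '[{"claw":4.5,"delta_pos":[-0.1,0,4.5],"twist":0},{"claw":4.5,"delta_pos":[-0.1,0,7.5],"twist":0},{"claw":4.5,"delta_pos":[-0.1,0,8.4],"twist":0},{"claw":4.5,"delta_pos":[-0.1,0,8.4],"twist":0},{"claw":3.2,"delta_pos":[-0.1,0,8.4],"twist":0},{"claw":3.2,"delta_pos":[-0.1,0,8.4],"twist":0}]'

```text
clock: 4.53
tcp_pos: [0.4475, -0.3116, 0.067]
orientation: [0.001, -0.001, 1.0, -0.001]
wrist_force: [-0.1, -0.3, -0.3]
finger_gap: 0.0321
```

Free of contact. Now swing the plate upright while closing.

>>> play_rows --moves '[{"claw":2.6,"delta_pos":[0,0,0],"twist":0},{"claw":2.4,"delta_pos":[0,-0.6,-0.2],"twist":0},{"claw":2.1,"delta_pos":[0,-1.2,-0.4],"twist":0},{"claw":1.8,"delta_pos":[0,-1.8,-0.6],"twist":0},{"claw":1.5,"delta_pos":[0,-2.4,-0.7],"twist":0},{"claw":1.2,"delta_pos":[0,-3.0,-0.7],"twist":0},{"claw":0.9,"delta_pos":[0,-3.6,-0.6],"twist":0},{"claw":0.6,"delta_pos":[0,-4.1,-0.5],"twist":0},{"claw":0.3,"delta_pos":[0,-4.1,-0.5],"twist":0},{"claw":0.2,"delta_pos":[0,-4.1,-0.5],"twist":0},{"claw":0.2,"delta_pos":[0,-4.1,-0.5],"twist":0}]'

```text
clock: 5.9
tcp_pos: [0.4472, -0.3525, 0.0713]
orientation: [0.001, -0.001, 1.0, -0.0]
wrist_force: [-1.7, 0.6, 6.0]
finger_gap: 0.0056
```

Run:
```python
from go import *
to([[.4461,-.355,.2]],90.3)
cv2.imwrite("pics/side3.png",imaging.read_camera("side")[:,:,::-1][220:370,260:420].repeat(4,0).repeat(4,1)[:600])
```

```text
delta cm [  0.1   -0.26 -12.87]
yaw now 90.14 twist -0.2 tcp [ 0.4472 -0.3525  0.0713] t 5.9 gap 0.0056 F [-1.7  0.6  6. ] q6 -0.81
```

View pics/side3.png

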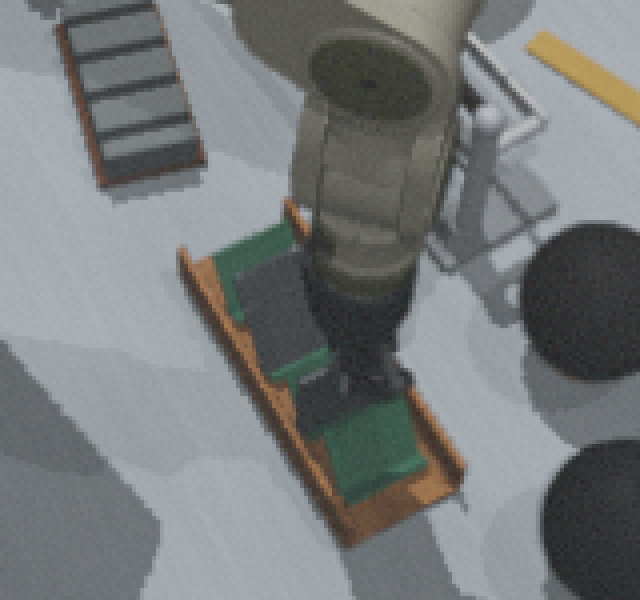

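>>> play_rows --moves '[{"claw":0.2,"delta_pos":[0,-0.2,-3],"twist":0},{"claw":0.2,"delta_pos":[0,0,-8],"twist":0},{"claw":0.2,"delta_pos":[0,0,-12],"twist":0},{"claw":0.2,"delta_pos":[0,10,-12],"twist":6},{"claw":0.2,"delta_pos":[-0.1,20,-11],"twist":12},{"claw":0.2,"delta_pos":[-0.2,30,-10],"twist":12},{"claw":0.2,"delta_pos":[-0.3,38,-9],"twist":12},{"claw":0.2,"delta_pos":[-0.3,42,-9],"twist":12},{"claw":0.2,"delta_pos":[-0.3,42,-9],"twist":12},{"claw":0.2,"delta_pos":[-0.3,42,-9],"twist":12},{"claw":0.2,"delta_pos":[-0.3,42,-9],"twist":12}]' --force 70

```text
clock: 7.32
tcp_pos: [0.4471, 0.0709, 0.1593]
orientation: [-0.002, 0.101, 0.995, 0.0]
wrist_force: [-0.1, -0.8, -3.9]
finger_gap: 0.0048
```

Run:
```python
from fit import *
from go import to
import json
G=json.load(open("G.json"));p=place(np.array([[0,.063,.0]]),G["rack"])[0]
p[2]=.12
to([p],90+np.degrees(G["rack"][2]))
ims={n:avg(n,3) for n in("side","top")}
for n in ims: np.save(n+"2.npy",ims[n])
a=ims["side"][180:290,240:360];b=ims["top"][190:270,285:375]
V=np.hstack([cv2.resize(a,None,fx=4,fy=4,interpolation=2),cv2.copyMakeBorder(cv2.resize(b,None,fx=4,fy=4,interpolation=2)[:440]*1.6,0,120,0,0,0)])
cv2.imwrite("pics/v2.png",V[:,:,::-1].clip(0,255).astype(np.uint8));print(V.shape)
```

```text
delta cm [-0.39 -0.37  3.93]
yaw now 78.45 twist 0.6 tcp [0.4471 0.0709 0.1593] t 7.325 gap 0.0048 F [-0.1 -0.8 -3.9] q6 0.18
(440, 840, 3)
```

View pics/v2.png

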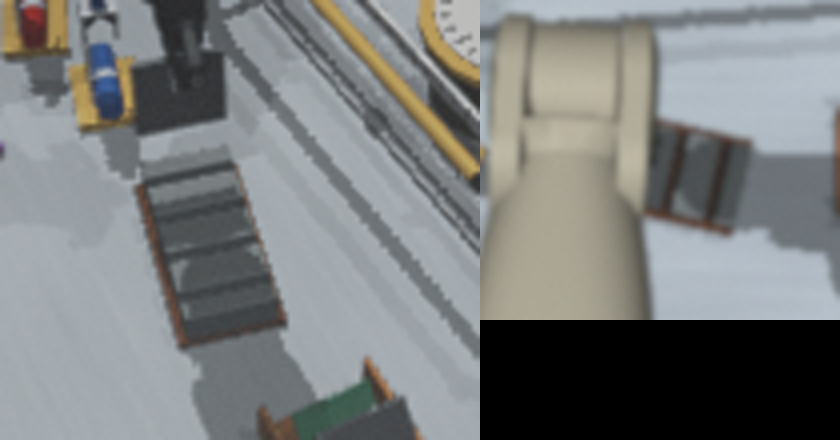

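```bash
cat >> fit.py <<'E'
def plate_at(z): # yaw: plate x axis
    return [(box(-3,3,-40,40,z,z+90),(50,53,58))]
def fitplate(im,tcp,yaw,l=56,dl=0):
    z=tcp[2]*1000-l
    # mask out the upper centre part (fingers) by fitting only lower 40 mm
    return fit({"side":im},[(box(-3,3,-40,40,z,z+75),(50,53,58)),(box(-20,20,-25,25,z+45,z+140),(45,45,45))],[tcp[0],tcp[1],yaw],pad=2,cams=("side",),step=(.004,.004,.05))
E
python3 - <<'E'
from fit import *
im=np.load("side2.npy");t=get_state()["tcp_pos"]
yaw=np.radians(78.4)
for l in(52,56,60):
    r=fitplate(im,t,yaw,l);print(l,r[0].round(4),round(r[1],3),t.round(4))
z=t[2]-.056;print(proj("side",place(box(-3,3,-40,40,z*1000,z*1000+90),[t[0],t[1],yaw])).round(1))
E
```

```text
52 [0.453  0.0764 1.205 ] 0.673 [0.449  0.0668 0.1605]
56 [0.4539 0.0789 1.2096] 0.72 [0.449  0.0668 0.1605]
60 [0.4551 0.0823 1.2053] 0.725 [0.449  0.0668 0.1605]
[[297.3 209.8]
 [296.7 192.4]
 [274.8 214.7]
 [273.2 197.3]
 [296.9 208.5]
 [296.3 191.1]
 [274.4 213.4]
 [272.8 196. ]]
```

```bash
cat >> fit.py <<'E'
def fitplate2(im,tcp,yaw,l=56,ref=None):
    z=tcp[2]*1000-l
    q=proj("side",place(box(-3,3,-40,40,z,z+40),[tcp[0],tcp[1],yaw]));a=np.floor(q.min(0)-[4,2]).astype(int);b=np.ceil(q.max(0)+4).astype(int);roi=(*a,*b)
    parts=[(box(-3,3,-40,40,z,z+90),(50,53,58)),(box(-17,17,-11,11,z+l,z+l+60),(45,45,45))]
    A=im[roi[1]:roi[3],roi[0]:roi[2]].mean(2);A=A-A.mean()
    def cost(p):
        B=render("side",parts,p,roi).mean(2);B=B-B.mean();return -(A*B).sum()/np.sqrt((A*A).sum()*(B*B).sum())
    q0=np.array([*tcp[:2],yaw]);sx=np.vstack([q0,q0+[.005,0,0],q0+[0,.005,0],q0+[0,0,.05]])
    r=minimize(cost,q0,method="Nelder-Mead",options=dict(initial_simplex=sx,xatol=1e-5,fatol=1e-6))
    return r.x,-r.fun
E
python3 - <<'E'
from fit import *
s=get_state();t=s["tcp_pos"]
im=avg("side",4);np.save("side3.npy",im)
for l in(53,56,59):
    r=fitplate2(im,t,np.radians(78.2),l);print(l,r[0].round(4),round(r[1],3),t.round(4))
from go import to
to([[.45,.0666,.12]],77.9)
E
```

```text
53 [0.4489 0.069  1.3642] 0.909 [0.449  0.0668 0.1605]
56 [0.4498 0.0713 1.3598] 0.908 [0.449  0.0668 0.1605]
59 [0.4507 0.0735 1.36  ] 0.906 [0.449  0.0668 0.1605]
delta cm [-0.11 -0.04  4.07]
yaw now 78.03 twist 0.1 tcp [0.449  0.0672 0.1607] t 7.825 gap 0.0051 F [-0.   0.  -3.5] q6 0.18
```

>>> play_rows --moves '[{"claw":0.2,"delta_pos":[-0.1,0,3],"twist":0},{"claw":0.2,"delta_pos":[-0.1,0,5.6],"twist":0},{"claw":0.2,"delta_pos":[-0.1,0,5.6],"twist":0},{"claw":0.2,"delta_pos":[-0.1,0,5.6],"twist":0},{"claw":0.2,"delta_pos":[-0.1,0,5.6],"twist":0}]'

```text
clock: 8.45
tcp_pos: [0.451, 0.0677, 0.106]
orientation: [0.001, 0.104, 0.995, 0.0]
wrist_force: [0.2, 0.1, -3.8]
finger_gap: 0.0052
```

Run:
```python
from fit import *
import json
from go import to
R=json.load(open("G.json"))["rack"]
im=avg("side",4);s=get_state();t=s["tcp_pos"]
to([[.45,.0666,.102]],77.9)
r=fitplate2(im,t,np.radians(78),56);print(r[0].round(4),r[1])
a=im[195:255,260:320];cv2.imwrite("pics/v3.png",cv2.resize(a,None,fx=9,fy=9,interpolation=2)[:,:,::-1].clip(0,255).astype(np.uint8))
# slot line ends (block top) by side-fit rack
for rk in([.4369,.0037,-.211],R):
  print((proj("side",place(np.array([[-.04,.063,.042],[.04,.063,.042]]),rk))-[260,195]).round(1)*9)
z=t[2]-.056;print(((proj("side",place(np.array([[-.04,0,z],[.04,0,z]]),[t[0],t[1],-.211]))-[260,195])*9).round(0))
```

```text
delta cm [ 0.01 -0.12  0.33]
yaw now 78.13 twist 0.2 tcp [0.4504 0.0678 0.1053] t 8.65 gap 0.0051 F [-1.1  1.1 -4.2] q6 0.18
[0.4434 0.0537 1.4035] 0.7793463731565191
[[144.9 272.7]
 [342.  231.3]]
[[144.  270.9]
 [341.1 228.6]]
[[142. 257.]
 [340. 215.]]
```

View pics/v3.png

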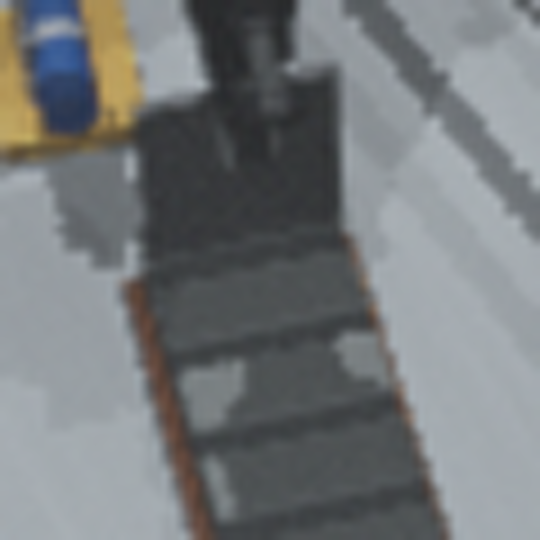

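>>> play_rows --moves '[{"claw":0.2,"delta_pos":[0,-0.1,0.5],"twist":0},{"claw":0.2,"delta_pos":[0,-0.1,1.0],"twist":0},{"claw":0.2,"delta_pos":[0,-0.1,1.3],"twist":0},{"claw":0.2,"delta_pos":[0,-0.1,1.3],"twist":0}]'

```text
clock: 9.15
tcp_pos: [0.4493, 0.0668, 0.0912]
orientation: [-0.0, 0.103, 0.995, 0.0]
wrist_force: [0.5, -0.5, -2.9]
finger_gap: 0.0055
```

>>> play_rows --moves '[{"claw":0.2,"delta_pos":[0,0,1.0],"twist":0},{"claw":0.2,"delta_pos":[0,0,2.0],"twist":0},{"claw":0.2,"delta_pos":[0,0,2.3],"twist":0},{"claw":0.2,"delta_pos":[0,0,2.3],"twist":0}]'

```text
clock: 9.65
tcp_pos: [0.4493, 0.0668, 0.0682]
orientation: [-0.0, 0.103, 0.995, 0.0]
wrist_force: [0.7, -0.7, -4.5]
finger_gap: 0.0048
```

>>> play_rows --moves '[{"claw":0.2,"delta_pos":[0,0,0.3],"twist":0},{"claw":0.2,"delta_pos":[0,0,0.5],"twist":0},{"claw":0.2,"delta_pos":[0,0,0.5],"twist":0}]'

```text
clock: 10.02
tcp_pos: [0.4502, 0.0668, 0.0651]
orientation: [0.001, 0.103, 0.995, 0.0]
wrist_force: [-3.4, 0.8, 7.9]
finger_gap: 0.0047
```

>>> play_rows --moves '[{"claw":2.5,"delta_pos":[0,0,0.4],"twist":0},{"claw":2.5,"delta_pos":[0,0,0.4],"twist":0},{"claw":2.5,"delta_pos":[0,0,-5],"twist":0},{"claw":3.2,"delta_pos":[0,0,-11],"twist":0},{"claw":3.2,"delta_pos":[0,0,-11],"twist":0}]' --force 30

```text
clock: 10.65
tcp_pos: [0.4532, 0.0667, 0.1784]
orientation: [0.005, 0.103, 0.995, 0.0]
wrist_force: [0.6, -0.8, -0.8]
finger_gap: 0.032
```

Run:
```python
from go import *
to([[.4465,-.2545,.13],[.4465,-.2545,.066]],90.2)
```

```text
delta cm [ -5.9  -31.58   4.84]
delta cm [ -5.84 -31.59  11.24]
yaw now 78.13 twist -12.1 tcp [0.4532 0.0667 0.1784] t 10.65 gap 0.032 F [ 0.6 -0.8 -0.8] q6 0.18
```

>>> play_rows --moves '[{"claw":3.2,"delta_pos":[-6.2,-31.5,4],"twist":-12.1},{"claw":3.2,"delta_pos":[-6.2,-31.5,4],"twist":-12.1},{"claw":3.2,"delta_pos":[-6.2,-31.5,4],"twist":-12.1},{"claw":3.2,"delta_pos":[-6.2,-31.5,4],"twist":-12.1},{"claw":3.2,"delta_pos":[-6.2,-31.5,4],"twist":-12.1},{"claw":3.2,"delta_pos":[-6.2,-31.5,4],"twist":-12.1},{"claw":3.2,"delta_pos":[-6.2,-31.5,4],"twist":-12.1},{"claw":3.2,"delta_pos":[-6.2,-31.5,4],"twist":-12.1},{"claw":3.2,"delta_pos":[-6.2,-31.5,4],"twist":-12.1}]'

```text
clock: 11.78
tcp_pos: [0.4457, -0.2526, 0.1338]
orientation: [-0.0, -0.003, 1.0, 0.0]
wrist_force: [-0.3, 0.9, -0.2]
finger_gap: 0.0321
```

Run:
```python
from go import *
to([[.4465,-.2540,.13],[.4465,-.2540,.066]],90.2)
```

```text
delta cm [-0.08 -0.14  0.38]
delta cm [-0.08 -0.14  6.78]
yaw now 90.35 twist 0.1 tcp [ 0.4457 -0.2526  0.1338] t 11.775 gap 0.0321 F [-0.3  0.9 -0.2] q6 -0.68
```

>>> play_rows --moves '[{"claw":4.3,"delta_pos":[-0.1,0,0],"twist":0},{"claw":4.3,"delta_pos":[-0.1,0,3],"twist":0},{"claw":4.3,"delta_pos":[-0.1,0,6],"twist":0},{"claw":4.3,"delta_pos":[-0.1,0,6.7],"twist":0},{"claw":3.4,"delta_pos":[-0.1,0,6.7],"twist":0},{"claw":3.2,"delta_pos":[-0.1,0,6.7],"twist":0}]'

```text
clock: 12.52
tcp_pos: [0.4474, -0.2547, 0.0679]
orientation: [0.001, -0.002, 1.0, -0.001]
wrist_force: [0.2, 0.3, -0.2]
finger_gap: 0.0318
```

>>> play_rows --moves '[{"claw":2.6,"delta_pos":[0,0,0],"twist":0},{"claw":2.4,"delta_pos":[0,-0.6,-0.2],"twist":0},{"claw":2.1,"delta_pos":[0,-1.2,-0.4],"twist":0},{"claw":1.8,"delta_pos":[0,-1.8,-0.6],"twist":0},{"claw":1.5,"delta_pos":[0,-2.4,-0.7],"twist":0},{"claw":1.2,"delta_pos":[0,-3.0,-0.6],"twist":0},{"claw":0.9,"delta_pos":[0,-3.6,-0.5],"twist":0},{"claw":0.6,"delta_pos":[0,-4.1,-0.4],"twist":0},{"claw":0.3,"delta_pos":[0,-4.1,-0.4],"twist":0},{"claw":0.2,"delta_pos":[0,-4.1,-0.4],"twist":0},{"claw":0.2,"delta_pos":[0,-4.1,-0.4],"twist":0}]'

```text
clock: 13.9
tcp_pos: [0.4469, -0.2948, 0.0711]
orientation: [0.0, -0.002, 1.0, 0.001]
wrist_force: [-0.6, 3.2, 6.2]
finger_gap: 0.0055
```

>>> play_rows --moves '[{"claw":0.2,"delta_pos":[0,-0.1,-3],"twist":0},{"claw":0.2,"delta_pos":[0,0,-8],"twist":0},{"claw":0.2,"delta_pos":[0,0,-11],"twist":0},{"claw":0.2,"delta_pos":[0.5,8,-11],"twist":6},{"claw":0.2,"delta_pos":[1.2,16,-10],"twist":12.2},{"claw":0.2,"delta_pos":[1.2,23,-9],"twist":12.2},{"claw":0.2,"delta_pos":[1.2,28,-7],"twist":12.2},{"claw":0.2,"delta_pos":[1.2,28,-5],"twist":12.2},{"claw":0.2,"delta_pos":[1.2,28,-4],"twist":12.2},{"claw":0.2,"delta_pos":[1.2,28,-4],"twist":12.2},{"claw":0.2,"delta_pos":[1.2,28,-4],"twist":12.2},{"claw":0.2,"delta_pos":[1.2,28,-4],"twist":12.2}]' --force 70

```text
clock: 15.4
tcp_pos: [0.4344, -0.0163, 0.1114]
orientation: [0.001, 0.105, 0.994, -0.0]
wrist_force: [0.2, 0.0, -4.0]
finger_gap: 0.0047
```

Run:
```python
from go import *
im=avg("side",3)
to([[.4326,-.0153,.091],[.4326,-.0153,.0655]],78)
a=im[190:260,255:325];cv2.imwrite("pics/v4.png",cv2.resize(a,None,fx=8,fy=8,interpolation=2)[:,:,::-1].clip(0,255).astype(np.uint8))
```

```text
delta cm [0.15 0.03 2.01]
delta cm [0.15 0.03 4.56]
yaw now 77.96 twist -0.0 tcp [ 0.434  -0.0159  0.1111] t 15.55 gap 0.0048 F [-0.5  0.  -4. ] q6 -0.01
```

View pics/v4.png

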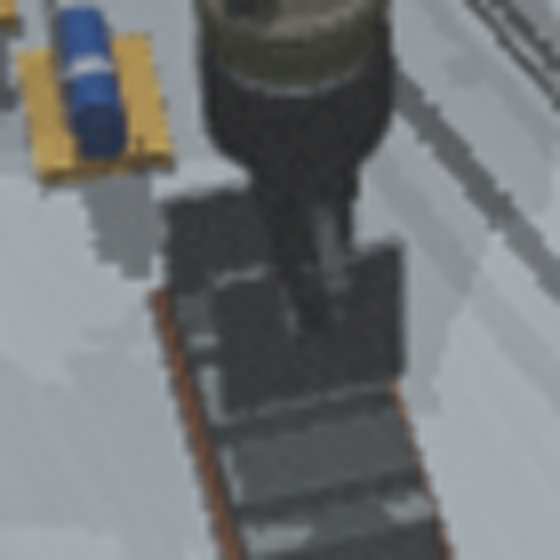

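>>> play_rows --moves '[{"claw":0.2,"delta_pos":[0.1,0,1.0],"twist":0},{"claw":0.2,"delta_pos":[0.1,0,2.0],"twist":0},{"claw":0.2,"delta_pos":[0.1,0,2.0],"twist":0},{"claw":0.2,"delta_pos":[0.1,0,2.0],"twist":0}]'

```text
clock: 16.05
tcp_pos: [0.4325, -0.015, 0.0905]
orientation: [-0.0, 0.104, 0.995, 0.0]
wrist_force: [1.4, 0.2, -4.5]
finger_gap: 0.0049
```

>>> play_rows --moves '[{"claw":0.2,"delta_pos":[0,0,1.0],"twist":0},{"claw":0.2,"delta_pos":[0,0,2.0],"twist":0},{"claw":0.2,"delta_pos":[0,0,2.5],"twist":0},{"claw":0.2,"delta_pos":[0,0,2.75],"twist":0},{"claw":0.2,"delta_pos":[0,0,2.75],"twist":0}]'

```text
clock: 16.68
tcp_pos: [0.432, -0.0149, 0.0648]
orientation: [-0.0, 0.104, 0.995, -0.0]
wrist_force: [-8.0, 1.6, 18.8]
finger_gap: 0.0054
```

>>> play_rows --moves '[{"claw":2.2,"delta_pos":[0,0,0],"twist":0},{"claw":2.2,"delta_pos":[0,0,0],"twist":0},{"claw":2.2,"delta_pos":[0,0,-5],"twist":0},{"claw":3.5,"delta_pos":[0,0,-11],"twist":0},{"claw":4,"delta_pos":[3,-4,-17],"twist":0},{"claw":4,"delta_pos":[6,-10,-22],"twist":0},{"claw":4,"delta_pos":[6,-15,-22],"twist":0},{"claw":4,"delta_pos":[6,-15,-22],"twist":0},{"claw":4,"delta_pos":[6,-15,-22],"twist":0}]' --force 40

```text
clock: 17.8
tcp_pos: [0.3428, -0.1507, 0.2835]
orientation: [0.001, 0.106, 0.994, -0.0]
wrist_force: [0.1, -0.5, -0.4]
finger_gap: 0.0399
```

Run:
```python
from fit import *
import json
from go import to
G=json.load(open("G.json"))
ims={n:avg(n,3) for n in("side","top")}
for n in ims:np.save(n+"4.npy",ims[n])
for c in("red","blue"):
    r=fit(ims,carrier(c),G[c],step=(.006,.006,.05));print(c,r[0].round(4),r[1].round(3))
rp=rack()+[(box(-40,40,y-3,y+3,10,100),(50,53,58)) for y in(63,-21)]
show(ims,[(rp,G["rack"])],"pics/v5.png")
S=G["stand"]
print("stand",S)
m=tri(dict(side=(332.27,193.65)),z=.164)[0],tri(dict(top=(322.91,182.52)),z=.164)[0];print("mid",m)
to([[.431,.214,.25]],90+0)
```

```text
red [ 0.4048  0.3312 -0.3498] 0.412
blue [ 0.4311  0.2142 -0.2704] 0.422
stand [0.6022426420110135, 0.03627578737919541, 0.08888004862816787]
mid (array([0.60383844, 0.02022432, 0.164     ]), array([0.60223937, 0.0308993 , 0.164     ]))
delta cm [-1.17 37.28  3.29]
yaw now 78.13 twist -11.9 tcp [ 0.3429 -0.1484  0.2827] t 18.1 gap 0.0399 F [-0.3 -0.3 -0.4] q6 -0.42
```

View pics/v5.png

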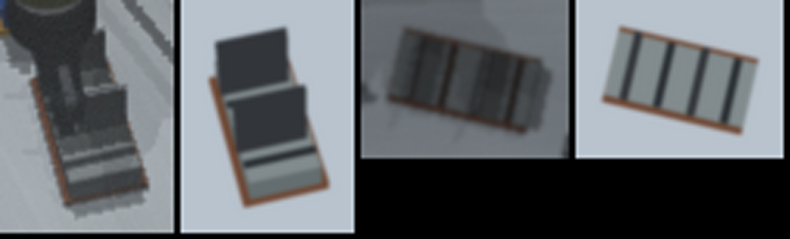

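>>> play_rows --moves '[{"claw":4,"delta_pos":[-1.2,37.2,2],"twist":-86},{"claw":4,"delta_pos":[-1.2,37.2,2],"twist":-86},{"claw":4,"delta_pos":[-1.2,37.2,2],"twist":-86},{"claw":4,"delta_pos":[-1.2,37.2,2],"twist":-86},{"claw":4,"delta_pos":[-1.2,37.2,2],"twist":-86},{"claw":4,"delta_pos":[-1.2,37.2,2],"twist":-86},{"claw":4,"delta_pos":[-1.2,37.2,2],"twist":-86},{"claw":4,"delta_pos":[-1.2,37.2,2],"twist":-86},{"claw":4,"delta_pos":[-1.2,37.2,2],"twist":-86},{"claw":4,"delta_pos":[-1.2,37.2,2],"twist":-86}]'

```text
clock: 19.35
tcp_pos: [0.4315, 0.2124, 0.263]
orientation: [-0.0, -0.601, 0.799, 0.0]
wrist_force: [0.3, -0.1, 0.4]
finger_gap: 0.0404
```

Run:
```python
from fit import *
from go import to
import json
to([[.431,.2142,.25],[.431,.2142,.149]],164)
# refined stand: optimise along-rail offset via brass/black colour profile
ims={n:np.load(n+".npy") for n in("side","top")}
S=json.load(open("G.json"))["stand"]
ys=np.arange(-.27,.271,.005)
for n in ims:
  for dx in(0,):
    q=proj(n,place(np.c_[0*ys+dx,ys,0*ys+.168],S)).astype(np.float32)
    v=cv2.remap(ims[n].astype(np.float32),q[None,:,0],q[None,:,1],1)[0];sat=(v[:,0]-v[:,2])
    print(n,[(int(round(y*1000)),int(s)) for y,s in zip(ys,sat) if 120<abs(y*1000)<215])
```

```text
delta cm [-0.16  0.09  1.3 ]
delta cm [-0.16  0.09 11.4 ]
yaw now 163.89 twist -0.1 tcp [0.4315 0.2124 0.263 ] t 19.35 gap 0.0404 F [ 0.3 -0.1  0.4] q6 -1.00
side [(-215, -2), (-210, -1), (-205, -1), (-200, -1), (-195, -1), (-190, -1), (-185, -1), (-180, -2), (-175, -3), (-170, 23), (-165, 84), (-160, 85), (-155, 86), (-150, 87), (-145, 87), (-140, 88), (-135, 86), (-130, 85), (-125, 85), (120, 88), (125, 89), (130, 86), (135, 86), (140, 87), (145, 88), (150, 87), (155, 89), (160, 83), (165, 30), (170, 0), (175, -2), (180, -3), (185, -3), (190, -2), (195, -2), (200, -2), (205, -2), (210, -1)]
top [(-215, -2), (-210, -2), (-205, -2), (-200, -2), (-195, -2), (-190, -1), (-185, -1), (-180, -1), (-175, 0), (-170, 19), (-165, 57), (-160, 73), (-155, 74), (-150, 75), (-145, 75), (-140, 74), (-135, 74), (-130, 74), (-125, 75), (120, 73), (125, 74), (130, 75), (135, 76), (140, 76), (145, 76), (150, 75), (155, 74), (160, 60), (165, 25), (170, 1), (175, -2), (180, -2), (185, -2), (190, -2), (195, -2), (200, -1), (205, -2), (210, -2)]
```

>>> play_rows --moves '[{"claw":4,"delta_pos":[0,0,5],"twist":0},{"claw":4,"delta_pos":[0,0,9],"twist":0},{"claw":4,"delta_pos":[-0.1,0,11.4],"twist":0},{"claw":4,"delta_pos":[-0.1,0,11.4],"twist":0},{"claw":4,"delta_pos":[-0.1,0,11.4],"twist":0}]'

```text
clock: 19.98
tcp_pos: [0.4327, 0.2131, 0.1503]
orientation: [0.001, -0.602, 0.799, -0.0]
wrist_force: [-0.1, -0.2, 0.5]
finger_gap: 0.04
```

>>> play_rows --moves '[{"claw":2.5,"delta_pos":[0,0,0],"twist":0},{"claw":1.8,"delta_pos":[0,0,0],"twist":0},{"claw":1.2,"delta_pos":[0,0,0],"twist":0},{"claw":0.8,"delta_pos":[0,0,0],"twist":0},{"claw":0.8,"delta_pos":[0,0,0],"twist":0}]' --force 40

```text
clock: 20.6
tcp_pos: [0.4323, 0.2132, 0.1498]
orientation: [0.001, -0.602, 0.799, -0.0]
wrist_force: [-2.4, 0.1, 6.0]
finger_gap: 0.0132
```

Run:
```python
from go import *
to([[.431,.2142,.25]],164)
```

```text
delta cm [ -0.07   0.15 -10.02]
yaw now 164.03 twist 0.0 tcp [0.4323 0.2132 0.1498] t 20.6 gap 0.0132 F [-2.4  0.1  6. ] q6 -1.00
```

>>> play_rows --moves '[{"claw":0.8,"delta_pos":[0,0,0],"twist":0},{"claw":0.8,"delta_pos":[0,0,-3],"twist":0},{"claw":0.8,"delta_pos":[0,0,-8],"twist":0},{"claw":0.8,"delta_pos":[0,0,-13],"twist":0},{"claw":0.8,"delta_pos":[0,0,-13],"twist":0},{"claw":0.8,"delta_pos":[0,0,-13],"twist":0}]' --force 90

```text
clock: 21.35
tcp_pos: [0.4314, 0.2127, 0.2776]
orientation: [-0.001, -0.602, 0.799, 0.0]
wrist_force: [-0.2, 0.4, -4.8]
finger_gap: 0.0122
```

Run:
```python
from go import *
import json
G=json.load(open("G.json"));G["stand"]=[.6024,.0341,.0889];json.dump(G,open("G.json","w"))
to([[.531,-.178,.28],[.531,-.178,.232]],185.1)
```

```text
delta cm [ 34.82 -20.34  -0.23]
delta cm [ 34.81 -20.34   4.57]
yaw now 164.02 twist -21.1 tcp [0.4314 0.2127 0.2776] t 21.35 gap 0.0122 F [-0.2  0.4 -4.8] q6 -1.00
```

>>> play_rows --moves '[{"claw":0.8,"delta_pos":[3.5,-2,0],"twist":-2},{"claw":0.8,"delta_pos":[7,-4,0],"twist":-4},{"claw":0.8,"delta_pos":[10.5,-6.1,0],"twist":-6},{"claw":0.8,"delta_pos":[14,-8.2,0],"twist":-8},{"claw":0.8,"delta_pos":[18,-10.5,0],"twist":-11},{"claw":0.8,"delta_pos":[22,-12.8,0],"twist":-14},{"claw":0.8,"delta_pos":[26,-15.2,0],"twist":-17},{"claw":0.8,"delta_pos":[30,-17.5,0],"twist":-20},{"claw":0.8,"delta_pos":[33,-19.3,1],"twist":-21.1},{"claw":0.8,"delta_pos":[34.8,-20.3,3],"twist":-21.1},{"claw":0.8,"delta_pos":[34.8,-20.3,4.5],"twist":-21.1},{"claw":0.8,"delta_pos":[34.8,-20.3,4.5],"twist":-21.1}]'

```text
clock: 22.85
tcp_pos: [0.5293, -0.1761, 0.2309]
orientation: [0.001, 0.738, -0.675, -0.003]
wrist_force: [-0.1, 0.2, -4.6]
finger_gap: 0.0126
```

Run:
```python
from fit import *
from go import to
import json
ims={n:avg(n,3) for n in("side","top")}
to([[.531,-.178,.232],[.6206,-.1701,.232],[.6206,-.1701,.19]],185.1)
a=ims["side"][150:270,320:440];b=ims["top"][150:230,340:430]
V=np.hstack([cv2.resize(a,None,fx=4,fy=4,interpolation=2),cv2.copyMakeBorder(cv2.resize(b,None,fx=3.5,fy=3.5,interpolation=2)*1.5,0,200,0,0,0)])
cv2.imwrite("pics/v6.png",V[:,:,::-1].clip(0,255).astype(np.uint8))
for n in ims: print(n,blobs(ims[n],"blue"))
```

```text
delta cm [0.1  0.09 0.31]
delta cm [ 0.12 -8.91  0.32]
delta cm [ 0.12 -8.9   4.52]
yaw now -174.82 twist 0.1 tcp [ 0.5318 -0.177   0.2351] t 23.15 gap 0.0123 F [ 0.1 -0.2 -4.5] q6 -2.13
side [([363, 0, 277, 322, 45484], [np.float64(533.85), np.float64(93.04)]), ([363, 208, 4, 4, 6], [np.float64(364.57), np.float64(209.47)]), ([345, 225, 4, 6, 14], [np.float64(346.63), np.float64(227.63)]), ([343, 253, 7, 11, 47], [np.float64(345.29), np.float64(257.98)])]
top [([351, 164, 2, 4, 7], [np.float64(351.43), np.float64(165.73)]), ([369, 203, 8, 6, 34], [np.float64(372.15), np.float64(205.57)])]
```

View pics/v6.png

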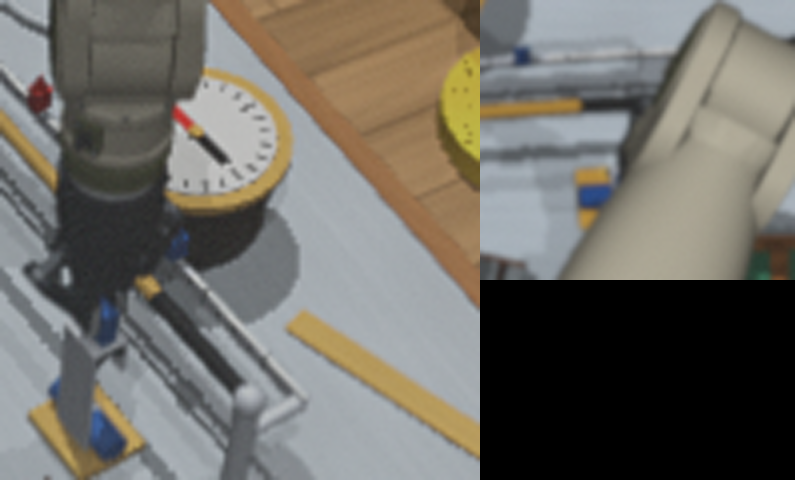

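>>> play_rows --moves '[{"claw":0.8,"delta_pos":[0.1,-2,0.2],"twist":0},{"claw":0.8,"delta_pos":[0.1,-4,0.2],"twist":0},{"claw":0.8,"delta_pos":[0.1,-6,0.2],"twist":0},{"claw":0.8,"delta_pos":[0.1,-7.5,0.2],"twist":0},{"claw":0.8,"delta_pos":[0.1,-8.9,0.2],"twist":0},{"claw":0.8,"delta_pos":[0.1,-8.9,0.2],"twist":0},{"claw":0.8,"delta_pos":[0.1,-8.9,0.2],"twist":0},{"claw":0.8,"delta_pos":[0.1,-8.9,0.2],"twist":0}]'

```text
clock: 24.15
tcp_pos: [0.6196, -0.1704, 0.2325]
orientation: [-0.0, 0.738, -0.675, 0.0]
wrist_force: [-1.4, 0.1, -4.2]
finger_gap: 0.0122
```

Run:
```python
from go import *
to([[.6206,-.1701,.232],[.6206,-.1701,.19]],185.1)
```

```text
delta cm [-0.02 -0.1   0.05]
delta cm [-0.03 -0.1   4.25]
yaw now -174.89 twist 0.0 tcp [ 0.6196 -0.1704  0.2325] t 24.15 gap 0.0122 F [-1.4  0.1 -4.2] q6 -2.05
```

Lower gently, watching the force.

>>> play_rows --moves '[{"claw":0.8,"delta_pos":[0,-0.1,1],"twist":0},{"claw":0.8,"delta_pos":[0,-0.1,2],"twist":0},{"claw":0.8,"delta_pos":[0,-0.1,3],"twist":0},{"claw":0.8,"delta_pos":[0,-0.1,3],"twist":0}]'

```text
clock: 24.65
tcp_pos: [0.6202, -0.17, 0.2005]
orientation: [0.0, 0.738, -0.675, -0.001]
wrist_force: [0.3, 0.1, -4.8]
finger_gap: 0.0125
```

>>> play_rows --moves '[{"claw":0.8,"delta_pos":[0,0,0.6],"twist":0},{"claw":0.8,"delta_pos":[0,0,1.1],"twist":0},{"claw":0.8,"delta_pos":[0,0,1.1],"twist":0},{"claw":0.8,"delta_pos":[0,0,1.1],"twist":0}]'

```text
clock: 25.15
tcp_pos: [0.6207, -0.1706, 0.1919]
orientation: [0.0, 0.738, -0.675, 0.0]
wrist_force: [-3.8, -0.4, 2.5]
finger_gap: 0.0125
```

>>> play_rows --moves '[{"claw":0.8,"delta_pos":[0,0,0.1],"twist":0},{"claw":0.8,"delta_pos":[0,0,0.1],"twist":0},{"claw":2.5,"delta_pos":[0,0,0],"twist":0},{"claw":3.5,"delta_pos":[0,0,0],"twist":0},{"claw":4,"delta_pos":[0,0,0],"twist":0},{"claw":4,"delta_pos":[0,0,-5],"twist":0},{"claw":4,"delta_pos":[0,0,-9],"twist":0},{"claw":4,"delta_pos":[0,0,-9],"twist":0}]' --force 40

```text
clock: 26.15
tcp_pos: [0.623, -0.171, 0.2852]
orientation: [-0.001, 0.738, -0.675, 0.003]
wrist_force: [0.1, 0.4, -0.1]
finger_gap: 0.0399
```

Run:
```python
from fit import *
from go import to
import json
G=json.load(open("G.json"))
ims={n:avg(n,3) for n in("side","top")}
for n in ims: np.save(n+"5.npy",ims[n]);print(n,[b for b in blobs(ims[n],"blue") if b[0][4]<400],[b for b in blobs(ims[n],"red") if b[0][4]<400])
r=fit(ims,carrier("red"),G["red"],step=(.006,.006,.05));print(r[0].round(4),r[1])
to([[r[0][0],r[0][1],.263]],np.degrees(r[0][2])+180)
print([proj(n,place(np.array([[0,-.205,.197]]),G["stand"])) for n in ims])
```

```text
side [([364, 219, 8, 8, 34], [np.float64(367.49), np.float64(222.45)]), ([365, 249, 7, 9, 37], [np.float64(367.41), np.float64(253.47)])] [([243, 152, 3, 12, 28], [np.float64(244.12), np.float64(156.59)]), ([328, 171, 5, 3, 10], [np.float64(329.61), np.float64(172.1)]), ([245, 174, 6, 6, 29], [np.float64(247.61), np.float64(176.54)]), ([246, 182, 5, 8, 32], [np.float64(248.04), np.float64(184.56)])]
top [([351, 164, 3, 4, 9], [np.float64(351.64), np.float64(165.69)])] [([308, 140, 9, 3, 26], [np.float64(312.22), np.float64(141.03)]), ([295, 168, 3, 3, 7], [np.float64(295.68), np.float64(169.16)]), ([232, 234, 9, 5, 27], [np.float64(236.35), np.float64(235.97)]), ([244, 236, 9, 8, 44], [np.float64(247.93), np.float64(239.29)])]
[ 0.4053  0.3323 -0.3442] 0.4376574524728065
delta cm [-51.96  16.95   1.76]
yaw now -174.88 twist 24.8 tcp [ 0.6205 -0.1701  0.2795] t 26.45 gap 0.0399 F [-0.2  0.3 -0.4] q6 -2.05
[array([[366.93553064, 225.05353488]]), array([[380.68865352, 177.01617775]])]
```

>>> play_rows --moves '[{"claw":4,"delta_pos":[-52,17,1.5],"twist":24.8},{"claw":4,"delta_pos":[-52,17,1.5],"twist":24.8},{"claw":4,"delta_pos":[-52,17,1.5],"twist":24.8},{"claw":4,"delta_pos":[-52,17,1.5],"twist":24.8},{"claw":4,"delta_pos":[-52,17,1.5],"twist":24.8},{"claw":4,"delta_pos":[-52,17,1.5],"twist":24.8},{"claw":4,"delta_pos":[-52,17,1.5],"twist":24.8},{"claw":4,"delta_pos":[-52,17,1.5],"twist":24.8},{"claw":4,"delta_pos":[-52,17,1.5],"twist":24.8},{"claw":4,"delta_pos":[-52,17,1.5],"twist":24.8},{"claw":4,"delta_pos":[-52,17,1.5],"twist":24.8},{"claw":4,"delta_pos":[-52,17,1.5],"twist":24.8}]'

```text
clock: 27.95
tcp_pos: [0.4058, 0.3313, 0.2659]
orientation: [-0.0, -0.575, 0.818, -0.0]
wrist_force: [-0.6, -0.5, -0.5]
finger_gap: 0.0396
```

Run:
```python
from fit import *
from go import to
im=avg("side",2);bl=[b for b in blobs(im,"red") if b[0][4]<400];print(bl,[b for b in blobs(im,"blue") if b[0][4]<400])
to([[.4053,.3323,.15]],160.3)
```

```text
[([243, 152, 3, 12, 29], [np.float64(244.1), np.float64(156.66)]), ([328, 170, 5, 4, 12], [np.float64(329.76), np.float64(172.02)]), ([245, 174, 6, 6, 29], [np.float64(247.62), np.float64(176.53)]), ([361, 176, 7, 6, 17], [np.float64(364.33), np.float64(178.38)]), ([246, 182, 5, 10, 43], [np.float64(247.97), np.float64(185.59)])] [([361, 208, 6, 4, 11], [np.float64(363.39), np.float64(209.17)]), ([364, 219, 8, 8, 32], [np.float64(367.46), np.float64(222.35)]), ([365, 249, 7, 10, 31], [np.float64(367.56), np.float64(253.26)])]
delta cm [-0.07  0.1  11.62]
yaw now 160.2 twist -0.1 tcp [0.406  0.3313 0.2662] t 28.05 gap 0.0398 F [ 0.4 -0.5  0.8] q6 -0.69
```

>>> play_rows --moves '[{"claw":4,"delta_pos":[0,0.1,5],"twist":0},{"claw":4,"delta_pos":[-0.1,0.1,9],"twist":0},{"claw":4,"delta_pos":[-0.1,0.1,11.4],"twist":0},{"claw":4,"delta_pos":[-0.1,0.1,11.6],"twist":0},{"claw":4,"delta_pos":[-0.1,0.1,11.6],"twist":0},{"claw":2.5,"delta_pos":[-0.1,0.1,11.6],"twist":0},{"claw":1.8,"delta_pos":[-0.1,0.1,11.6],"twist":0},{"claw":1.2,"delta_pos":[-0.1,0.1,11.6],"twist":0},{"claw":0.8,"delta_pos":[-0.1,0.1,11.6],"twist":0},{"claw":0.8,"delta_pos":[-0.1,0.1,11.6],"twist":0}]'

```text
clock: 29.3
tcp_pos: [0.405, 0.3338, 0.1512]
orientation: [0.001, -0.576, 0.817, -0.0]
wrist_force: [-0.7, -1.3, 5.7]
finger_gap: 0.0135
```

>>> play_rows --moves '[{"claw":0.8,"delta_pos":[0,0,0],"twist":0},{"claw":0.8,"delta_pos":[0,0,-3],"twist":0},{"claw":0.8,"delta_pos":[0,0,-8],"twist":0},{"claw":0.8,"delta_pos":[0,0,-10],"twist":0},{"claw":0.8,"delta_pos":[0,0,-10],"twist":0},{"claw":0.8,"delta_pos":[0,0,-10],"twist":0}]' --force 90

```text
clock: 30.05
tcp_pos: [0.4038, 0.3331, 0.2482]
orientation: [-0.002, -0.576, 0.818, 0.0]
wrist_force: [0.0, -0.5, -6.6]
finger_gap: 0.012
```

Run:
```python
from fit import *
from go import to
import json
S=json.load(open("G.json"))["stand"]
P=place(np.array([[-.09,.205,.232],[0,.205,.232]]),S);print(P)
to(P,185.1)
```

```text
[[0.49455491 0.23029999 0.232     ]
 [0.5841995  0.23829045 0.232     ]]
delta cm [  6.62 -12.01   1.61]
delta cm [  2.85 -20.18   1.58]
yaw now 160.33 twist -24.8 tcp [0.4038 0.3331 0.2482] t 30.05 gap 0.012 F [ 0.  -0.5 -6.6] q6 -0.69
```

>>> play_rows --moves '[{"claw":0.8,"delta_pos":[1.5,-3,0.5],"twist":-7},{"claw":0.8,"delta_pos":[3.5,-6,0.9],"twist":-14},{"claw":0.8,"delta_pos":[5,-9,1.2],"twist":-20},{"claw":0.8,"delta_pos":[6.6,-12,1.4],"twist":-24.8},{"claw":0.8,"delta_pos":[6.6,-12,1.4],"twist":-24.8},{"claw":0.8,"delta_pos":[6.6,-12,1.4],"twist":-24.8},{"claw":0.8,"delta_pos":[6.6,-12,1.4],"twist":-24.8}]'

```text
clock: 30.92
tcp_pos: [0.4945, 0.2315, 0.2354]
orientation: [0.001, 0.738, -0.675, -0.001]
wrist_force: [0.5, -1.1, -5.2]
finger_gap: 0.0123
```

Run:
```python
from go import *
to([[.4946,.2303,.234],[.5842,.2383,.234]],185.1)
```

```text
delta cm [0.12 0.01 0.14]
delta cm [ 0.13 -8.99  0.13]
yaw now -174.83 twist 0.1 tcp [0.4945 0.2315 0.2354] t 30.925 gap 0.0123 F [ 0.5 -1.1 -5.2] q6 -1.37
```

>>> play_rows --moves '[{"claw":0.8,"delta_pos":[0.1,-2,0.1],"twist":0},{"claw":0.8,"delta_pos":[0.1,-4,0.1],"twist":0},{"claw":0.8,"delta_pos":[0.1,-6,0.1],"twist":0},{"claw":0.8,"delta_pos":[0.1,-7.5,0.1],"twist":0},{"claw":0.8,"delta_pos":[0.1,-9,0.1],"twist":0},{"claw":0.8,"delta_pos":[0.1,-9,0.1],"twist":0},{"claw":0.8,"delta_pos":[0.1,-9,0.1],"twist":0},{"claw":0.8,"delta_pos":[0.1,-9,0.1],"twist":0}]'

```text
clock: 31.92
tcp_pos: [0.5846, 0.2384, 0.2354]
orientation: [-0.0, 0.738, -0.675, -0.0]
wrist_force: [-0.3, 0.5, -5.6]
finger_gap: 0.0124
```

Run:
```python
from fit import *
from go import to
to([[.5842,.2383,.234],[.5842,.2383,.1935]],185.1)
a=imaging.read_camera("side")[110:230,210:360]
cv2.imwrite("pics/v7.png",cv2.resize(a,None,fx=5,fy=5,interpolation=2)[:,:,::-1])
```

```text
delta cm [0.01 0.04 0.14]
delta cm [0.01 0.04 4.19]
yaw now -174.85 twist 0.1 tcp [0.5846 0.2384 0.2354] t 31.925 gap 0.0124 F [-0.3  0.5 -5.6] q6 -1.40
```

View pics/v7.png

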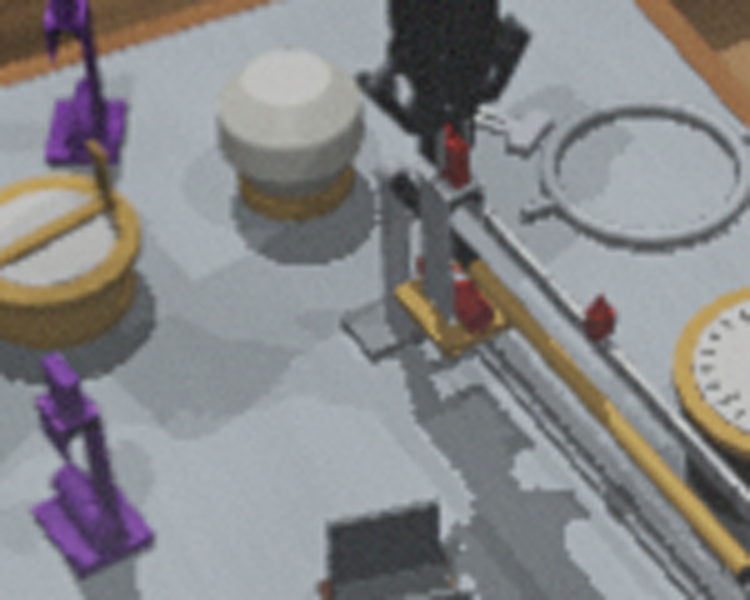

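>>> play_rows --moves '[{"claw":0.8,"delta_pos":[0,0,1],"twist":0},{"claw":0.8,"delta_pos":[0,0,2],"twist":0},{"claw":0.8,"delta_pos":[0,0,3],"twist":0},{"claw":0.8,"delta_pos":[0,0,3.6],"twist":0},{"claw":0.8,"delta_pos":[0,0,4.1],"twist":0},{"claw":0.8,"delta_pos":[0,0,4.1],"twist":0},{"claw":0.8,"delta_pos":[0,0,4.1],"twist":0}]'

```text
clock: 32.85
tcp_pos: [0.5851, 0.2382, 0.1943]
orientation: [0.0, 0.738, -0.675, -0.0]
wrist_force: [-1.1, -0.3, -5.4]
finger_gap: 0.012
```

Run:
```python
from fit import *
from go import to
import json
S=json.load(open("G.json"))["stand"]
# pointers: marker points at stand (60,y): fit y in both views with template
ims={n:np.load(n+".npy") for n in("side","top")}
def ptr(c):
    th=np.arange(0,6.28,.5)
    return [(np.vstack([box(51,69,-8,8,125,150)]),c),(np.vstack([np.array([[60+8*np.cos(t),8*np.sin(t),150] for t in th]),[[60,0,165]]])/1000,c)]
for nm,c,y0 in(("red",(170,25,35),.1),("blue",(35,65,140),-.108)):
    for cams in(("side",),("top",),("side","top")):
        p0=place(np.array([[0,y0,0]]),S)[0]
        # centroid method: saturation-weighted blob vs rendered
        def cost(v):
            p=place(np.array([[v[1],v[0],0]]),S)[0];p=[p[0],p[1],S[2]];k=0
            for n in cams:
                x0,y0_,x1,y1=roi[n];A=ims[n][y0_:y1,x0:x1];B=render(n,ptr(c),p,roi[n])
                f=(lambda I:I[...,0]-.5*(I[...,1]+I[...,2])) if nm=="red" else (lambda I:I[...,2]-.5*(I[...,1]+I[...,0]))
                a=f(A);b=f(B);a=a-a.mean();b=b-b.mean();k-=(a*b).sum()/np.sqrt((a*a).sum()*(b*b).sum())
            return k/len(cams)
        roi={}
        for n in cams:
            q=proj(n,place(np.vstack([P for P,_ in ptr(c)]),[p0[0],p0[1],S[2]]));roi[n]=(*np.floor(q.min(0)-5).astype(int),*np.ceil(q.max(0)+5).astype(int))
        r=minimize(cost,[y0,0],method="Nelder-Mead",options=dict(initial_simplex=[[y0,0],[y0+.008,0],[y0,.005]],xatol=1e-5,fatol=1e-6))
        print(nm,cams,r.x.round(4),round(-r.fun,3))
s=get_state();print(place.__name__,s["tcp_pos"],s["wrist_force"])
```

```text
red ('side',) [0.0932 0.0015] 0.645
red ('top',) [0.0924 0.0012] 0.966
red ('side', 'top') [0.0924 0.0009] 0.806
blue ('side',) [-0.1127  0.0015] 0.511
blue ('top',) [-1.127e-01  1.000e-04] 0.905
blue ('side', 'top') [-0.1127  0.0003] 0.707
place [0.58511287 0.23816367 0.19430175] [-1.0630982  -0.33234211 -5.36329244]
```

>>> play_rows --moves '[{"claw":0.8,"delta_pos":[0,0,0.2],"twist":0},{"claw":0.8,"delta_pos":[0,0,0.3],"twist":0},{"claw":0.8,"delta_pos":[0,0,0.3],"twist":0},{"claw":0.8,"delta_pos":[0,0,0.3],"twist":0}]'

```text
clock: 33.35
tcp_pos: [0.5853, 0.2382, 0.1941]
orientation: [-0.001, 0.738, -0.675, 0.001]
wrist_force: [-6.3, -1.9, 8.3]
finger_gap: 0.0121
```

```bash
cat >> fit.py <<'E'
def hung(col,ims,p0,cams=("side","top"),z=.040):
    # colour-difference fit of magnet+tab of a hanging carrier; params stand x,y
    S=json.load(open("G.json"))["stand"]
    parts=[(P+[0,0,z],c) for P,c in carrier(col)]
    f=(lambda I:I[...,0]-.5*(I[...,1]+I[...,2])) if col=="red" else (lambda I:I[...,2]-.5*(I[...,1]+I[...,0]))
    w=lambda v:[*place(np.array([[v[0],v[1],0]]),S)[0][:2],S[2]]
    roi={}
    for n in cams:
        q=proj(n,place(np.vstack([P for P,_ in parts]),w(p0)));roi[n]=(*np.floor(q.min(0)-2).astype(int),*np.ceil(q.max(0)+3).astype(int))
    def cost(v):
        k=0
        for n in cams:
            x0,y0,x1,y1=roi[n];a=f(ims[n][y0:y1,x0:x1]).clip(0);b=f(render(n,parts,w(v),roi[n])).clip(12);a=a-a.mean();b=b-b.mean();k-=(a*b).sum()/np.sqrt((a*a).sum()*(b*b).sum())
        return k/len(cams)
    r=minimize(cost,p0,method="Nelder-Mead",options=dict(initial_simplex=[p0,[p0[0]+.006,p0[1]],[p0[0],p0[1]+.006]],xatol=1e-5,fatol=1e-6))
    return r.x.round(4),round(-r.fun,3)
import json
E
python3 - <<'E'
from fit import *
ims={n:avg(n,3) for n in("side","top")}
for c in(("side",),("top",),("side","top")):
  for z in(.035,.04,.05): print("blue",c,z,hung("blue",ims,[0,-.205],c,z))
E
```

```text
blue ('side',) 0.035 (array([ 0.0029, -0.2001]), np.float64(0.754))
blue ('side',) 0.04 (array([ 0.0003, -0.2026]), np.float64(0.749))
blue ('side',) 0.05 (array([-0.0053, -0.2078]), np.float64(0.732))
blue ('top',) 0.035 (array([ 0.0014, -0.2064]), np.float64(0.879))
blue ('top',) 0.04 (array([ 0.0005, -0.2055]), np.float64(0.88))
blue ('top',) 0.05 (array([-0.0014, -0.2042]), np.float64(0.876))
blue ('side', 'top') 0.035 (array([ 0.0013, -0.2037]), np.float64(0.789))
blue ('side', 'top') 0.04 (array([ 0.    , -0.2043]), np.float64(0.808))
blue ('side', 'top') 0.05 (array([-0.0018, -0.2051]), np.float64(0.79))
```

>>> play_rows --moves '[{"claw":0.8,"delta_pos":[0.6,0,-0.2],"twist":0},{"claw":0.8,"delta_pos":[1.8,0,-0.2],"twist":0},{"claw":0.8,"delta_pos":[3,0,-0.2],"twist":0},{"claw":0.8,"delta_pos":[4.2,0,-0.2],"twist":0},{"claw":0.8,"delta_pos":[5.4,0,-0.2],"twist":0},{"claw":0.8,"delta_pos":[6.6,0,-0.2],"twist":0},{"claw":0.8,"delta_pos":[7.8,0,-0.2],"twist":0},{"claw":0.8,"delta_pos":[9,0,-0.2],"twist":0},{"claw":0.8,"delta_pos":[10.2,0,-0.2],"twist":0},{"claw":0.8,"delta_pos":[11.2,0,-0.2],"twist":0},{"claw":0.8,"delta_pos":[11.2,0,-0.2],"twist":0},{"claw":0.8,"delta_pos":[11.2,0,-0.2],"twist":0}]'

```text
clock: 35.15
tcp_pos: [0.5942, 0.1253, 0.1931]
orientation: [0.001, 0.738, -0.675, -0.0]
wrist_force: [-4.7, -1.2, -1.9]
finger_gap: 0.0123
```

Run:
```python
from fit import *
from go import to
S=json.load(open("G.json"))["stand"]
ims={n:avg(n,3) for n in("side","top")}
for c in(("side",),("top",),("side","top")): print("red",c,hung("red",ims,[0,.0925],c))
s=get_state();d=s["tcp_pos"][:2]-S[:2];print("tcp stand",d@[np.cos(S[2]),np.sin(S[2])],d@[-np.sin(S[2]),np.cos(S[2])],s["tcp_pos"][2],s["wrist_force"])
```

```text
red ('side',) (array([0.0042, 0.0894]), np.float64(0.587))
red ('top',) (array([0.0074, 0.0831]), np.float64(0.342))
red ('side', 'top') (array([0.0038, 0.0855]), np.float64(0.444))
tcp stand -0.00011622927737372693 0.09164002994530085 0.19309348374607116 [-5.12974462 -0.96370677 -0.59112938]
```

>>> play_rows --moves '[{"claw":0.8,"delta_pos":[0,0,0.1],"twist":0},{"claw":2.5,"delta_pos":[0,0,0],"twist":0},{"claw":3.5,"delta_pos":[0,0,0],"twist":0},{"claw":4,"delta_pos":[0,0,0],"twist":0},{"claw":4,"delta_pos":[0,0,-5],"twist":0},{"claw":4,"delta_pos":[4,0,-9],"twist":0},{"claw":4,"delta_pos":[10,0,-9],"twist":0},{"claw":4,"delta_pos":[16,0,-9],"twist":0},{"claw":4,"delta_pos":[22,0,-9],"twist":0},{"claw":4,"delta_pos":[28,0,-9],"twist":0},{"claw":4,"delta_pos":[29.5,0,-9],"twist":0},{"claw":4,"delta_pos":[29.5,0,-9],"twist":0}]' --force 40

```text
clock: 36.95
tcp_pos: [0.6216, -0.1682, 0.2828]
orientation: [-0.0, 0.737, -0.676, -0.0]
wrist_force: [-0.4, 0.9, -0.9]
finger_gap: 0.04
```

Run:
```python
from fit import *
from go import to
S=json.load(open("G.json"))["stand"]
ims={n:avg(n,3) for n in("side","top")}
for n in ims: np.save(n+"6.npy",ims[n]); print(n,[b for b in blobs(ims[n],"red") if b[0][4]<400])
for c in(("side",),("top",),("side","top")): print("red",c,hung("red",ims,[0,.0925],c))
for c in(("side",),("top",),("side","top")): print("blue",c,hung("blue",ims,[0,-.204],c))
P=place(np.array([[0,-.2045,.28],[0,-.2045,.192]]),S);to(P,185.1)
```

```text
side [([314, 163, 6, 7, 25], [np.float64(316.41), np.float64(166.14)]), ([328, 171, 5, 3, 9], [np.float64(329.56), np.float64(172.12)]), ([317, 193, 7, 7, 27], [np.float64(319.3), np.float64(196.3)])]
top [([308, 140, 9, 3, 26], [np.float64(312.23), np.float64(141.03)]), ([295, 168, 3, 3, 7], [np.float64(295.69), np.float64(169.17)]), ([292, 181, 10, 4, 35], [np.float64(296.63), np.float64(182.5)]), ([304, 187, 4, 5, 14], [np.float64(305.82), np.float64(188.66)]), ([290, 188, 3, 4, 8], [np.float64(290.7), np.float64(189.32)])]
red ('side',) (array([0.001 , 0.0896]), np.float64(0.609))
red ('top',) (array([0.0007, 0.088 ]), np.float64(0.773))
red ('side', 'top') (array([0.0008, 0.0889]), np.float64(0.69))
blue ('side',) (array([ 0.0004, -0.203 ]), np.float64(0.757))
blue ('top',) (array([-0.0091, -0.1788]), np.float64(0.242))
blue ('side', 'top') (array([ 0.0011, -0.2006]), np.float64(0.339))
delta cm [0.39 0.15 0.35]
delta cm [0.39 0.16 9.15]
yaw now -174.75 twist 0.2 tcp [ 0.6217 -0.1655  0.2836] t 37.25 gap 0.04 F [-0.6 -0.7 -0.5] q6 -2.05
```

```bash
cat > chk.py <<'E'
from fit import *
S=json.load(open("G.json"))["stand"]
f=dict(red=lambda I:I[...,0]-.5*(I[...,1]+I[...,2]),blue=lambda I:I[...,2]-.5*(I[...,1]+I[...,0]))
th=np.arange(0,6.28,.5)
PT=[box(51,69,-8,8,125,150),np.vstack([np.array([[60+8*np.cos(t),8*np.sin(t),150] for t in th]),[[60,0,165]]])/1000]
def chk(col,ims,y0,yp,cams):
    """fit carrier (x,y) and pointer y together; also tab alone"""
    C=[(P+[0,0,.04],c) for P,c in carrier(col)];c=C[1][1]
    rail=stand()
    def parts(v): # pre-shifted into the stand frame
        return [(P+[0,v[2],0],c) for P in PT]+[(P+[v[0],v[1],0],k) for P,k in C[:2]+[C[2]]]+rail[1:2]+[(P+[v[0],v[1],0],k) for P,k in C[3:]]
    roi={}
    for n in cams:
        q=proj(n,place(np.vstack([P for P,_ in parts([0,y0,yp]) if len(P)<30]),S));roi[n]=(*np.floor(q.min(0)-3).astype(int),*np.ceil(q.max(0)+3).astype(int))
    def cost(v):
        k=0
        for n in cams:
            x0,a0,x1,a1=roi[n];a=f[col](ims[n][a0:a1,x0:x1]).clip(0);b=f[col](render(n,parts(v),S,roi[n])).clip(12 if col=="blue" else 0);a=a-a.mean();b=b-b.mean();k-=(a*b).sum()/np.sqrt((a*a).sum()*(b*b).sum())
        return k/len(cams)
    p=[0,y0,yp];r=minimize(cost,p,method="Nelder-Mead",options=dict(initial_simplex=[p,[.005,y0,yp],[0,y0+.006,yp],[0,y0,yp+.006]],xatol=1e-5,fatol=1e-6,maxiter=600))
    return r.x.round(4),round(-r.fun,3)
E
python3 - <<'E'
from chk import *
ims={n:np.load(n+"6.npy") for n in("side","top")}
# narrow PT/rail roi: rail polygon excluded by len
for c in(("side",),("top",),("side","top")): print(c,chk("red",ims,.0905,.0925,c))
# tab only, top and side: red-weighted centroid around tab vs render
for n in ims:
    for y in(.087,.092):
        q=proj(n,place(np.array([[0,y,.197]])+0,S))[0];r=(int(q[0])-9,int(q[1])-9,int(q[0])+10,int(q[1])+10)
        tab=[(carrier("red")[-1][0]+[0,y,.04],(190,30,30))]
        B=render(n,tab,S,r);w=lambda I:f["red"](I)
        print(n,y,"render tab centroid",[(np.average(g+o,weights=w(B).clip(0)+1e-6*0+ (w(B)>30)*0)) for g,o in zip(np.meshgrid(np.arange(19),np.arange(19)),r[:2])])
E
```

```text
('side',) (array([0.0012, 0.0895, 0.0914]), np.float64(0.794))
('top',) (array([0.0004, 0.0881, 0.0928]), np.float64(0.877))
('side', 'top') (array([0.0006, 0.0882, 0.0927]), np.float64(0.832))
side 0.087 render tab centroid [np.float64(316.23802503919336), np.float64(169.04900089014302)]
side 0.092 render tab centroid [np.float64(315.4655100198931), np.float64(168.20466168089507)]
top 0.087 render tab centroid [np.float64(297.1194509830617), np.float64(182.4458903419004)]
top 0.092 render tab centroid [np.float64(295.67527234906106), np.float64(182.5296919901296)]
```

>>> play_rows --moves '[{"claw":4,"delta_pos":[0.1,0.1,5],"twist":0},{"claw":4,"delta_pos":[0.1,0.1,8],"twist":0},{"claw":4,"delta_pos":[0.1,0.1,8.9],"twist":0},{"claw":4,"delta_pos":[0.1,0.1,8.9],"twist":0},{"claw":4,"delta_pos":[0.1,0.1,8.9],"twist":0}]'

```text
clock: 37.88
tcp_pos: [0.6217, -0.1684, 0.196]
orientation: [-0.001, 0.738, -0.675, 0.001]
wrist_force: [-0.6, -0.5, -0.5]
finger_gap: 0.0402
```

Run:
```python
from chk import *
from go import to
to([place(np.array([[0,-.2045,.192]]),S)[0]],185.1)
```

```text
delta cm [0.11 0.12 0.4 ]
yaw now -174.85 twist 0.0 tcp [ 0.6217 -0.1684  0.196 ] t 37.875 gap 0.0402 F [-0.6 -0.5 -0.5] q6 -2.05
```

>>> play_rows --moves '[{"claw":4,"delta_pos":[0,0.1,0.2],"twist":0},{"claw":2.5,"delta_pos":[0,0.1,0.2],"twist":0},{"claw":1.6,"delta_pos":[0,0.1,0.2],"twist":0},{"claw":0.8,"delta_pos":[0,0.1,0.2],"twist":0},{"claw":0.8,"delta_pos":[0,0.1,0.2],"twist":0},{"claw":0.8,"delta_pos":[0,0.1,0.2],"twist":0}]'

```text
clock: 38.62
tcp_pos: [0.6189, -0.1686, 0.1926]
orientation: [0.001, 0.738, -0.675, -0.0]
wrist_force: [-5.8, -0.2, 5.5]
finger_gap: 0.013
```

>>> play_rows --moves '[{"claw":0.8,"delta_pos":[-0.5,0,-0.1],"twist":0},{"claw":0.8,"delta_pos":[-1.6,0,-0.1],"twist":0},{"claw":0.8,"delta_pos":[-2.8,0,-0.1],"twist":0},{"claw":0.8,"delta_pos":[-4,0,-0.1],"twist":0},{"claw":0.8,"delta_pos":[-5.2,0,-0.1],"twist":0},{"claw":0.8,"delta_pos":[-6.4,0,-0.1],"twist":0},{"claw":0.8,"delta_pos":[-7.6,0,-0.1],"twist":0},{"claw":0.8,"delta_pos":[-8.6,0,-0.1],"twist":0},{"claw":0.8,"delta_pos":[-9.2,0,-0.1],"twist":0},{"claw":0.8,"delta_pos":[-9.2,0,-0.1],"twist":0},{"claw":0.8,"delta_pos":[-9.2,0,-0.1],"twist":0}]'

```text
clock: 40.0
tcp_pos: [0.6108, -0.076, 0.1927]
orientation: [-0.0, 0.738, -0.675, -0.001]
wrist_force: [-4.3, 1.8, -1.0]
finger_gap: 0.0137
```

Run:
```python
from chk import *
ims={n:avg(n,2) for n in("side","top")}
print("red",chk("red",ims,.0885,.0925,("side",)))
s=get_state();d=s["tcp_pos"][:2]-S[:2];print("tcp stand",d@[np.cos(S[2]),np.sin(S[2])],d@[-np.sin(S[2]),np.cos(S[2])],s["tcp_pos"][2],s["wrist_force"])
print("blue",chk("blue",ims,-.1127,-.1127,("side",)))
```

```text
red (array([0.0012, 0.0896, 0.0913]), np.float64(0.811))
tcp stand -0.0013718740722081855 -0.11044532746424668 0.19271539654027492 [-4.48128545  1.68904939 -1.06465119]
blue (array([ 0.0006, -0.1094, -0.113 ]), np.float64(0.623))
```

>>> play_rows --moves '[{"claw":2.5,"delta_pos":[0,0,0],"twist":0},{"claw":3.5,"delta_pos":[0,0,0],"twist":0},{"claw":4,"delta_pos":[0,0,0],"twist":0},{"claw":4,"delta_pos":[0,0,-5],"twist":0},{"claw":4,"delta_pos":[-4,0,-9],"twist":0},{"claw":4,"delta_pos":[-10,0,-9],"twist":0},{"claw":4,"delta_pos":[-16,0,-9],"twist":0},{"claw":4,"delta_pos":[-20,-0.1,-9],"twist":0},{"claw":4,"delta_pos":[-20,-0.1,-9],"twist":0},{"claw":4,"delta_pos":[-20,-0.1,-9],"twist":0}]'

```text
clock: 41.45
tcp_pos: [0.5948, 0.1224, 0.2833]
orientation: [-0.0, 0.738, -0.675, 0.0]
wrist_force: [0.4, -0.3, 0.4]
finger_gap: 0.0401
```

Run:
```python
from chk import *
from go import to
ims={n:avg(n,3) for n in("side","top")}
for c in(("side",),("top",),("side","top")): print("blue",c,chk("blue",ims,-.111,-.1127,c))
print("red side",chk("red",ims,.0885,.0925,("side",)))
to([place(np.array([[0,.0885,.193]]),S)[0]],185.1)
V=np.hstack([cv2.resize(ims["side"][150:260,300:400],None,fx=4,fy=4,interpolation=2),cv2.copyMakeBorder(cv2.resize(ims["top"][150:210,280:370],None,fx=4,fy=4,interpolation=2)*1.5,0,200,0,0,0)])
cv2.imwrite("pics/v8.png",V[:,:,::-1].clip(0,255).astype(np.uint8))
```

```text
blue ('side',) (array([ 0.0012, -0.1085, -0.1143]), np.float64(0.753))
blue ('top',) (array([ 0.0022, -0.1115, -0.1126]), np.float64(0.894))
blue ('side', 'top') (array([ 0.0013, -0.1109, -0.1127]), np.float64(0.817))
red side (array([0.0017, 0.0903, 0.0911]), np.float64(0.828))
delta cm [-0.08  0.02  9.02]
yaw now -174.97 twist -0.1 tcp [0.5948 0.1214 0.2832] t 41.75 gap 0.0401 F [ 0.3 -0.8  0.6] q6 -1.59
```

View pics/v8.png

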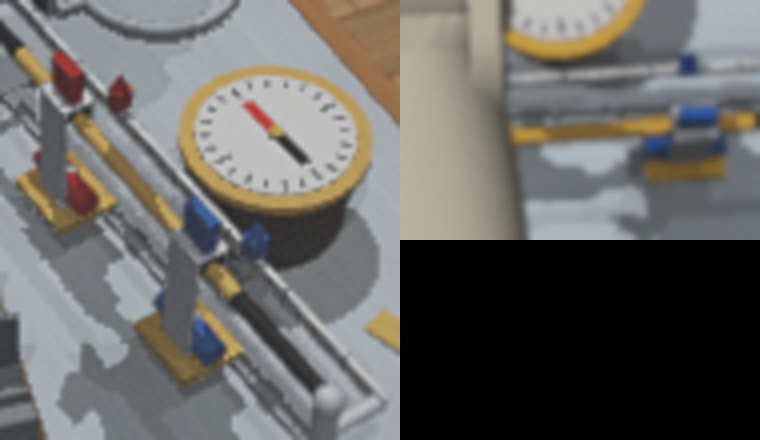

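>>> play_rows --moves '[{"claw":4,"delta_pos":[-0.1,0,5],"twist":0},{"claw":4,"delta_pos":[-0.1,0,8],"twist":0},{"claw":4,"delta_pos":[-0.1,0,8.7],"twist":0},{"claw":4,"delta_pos":[-0.1,0,8.7],"twist":0},{"claw":2.5,"delta_pos":[-0.1,0,8.7],"twist":0},{"claw":1.6,"delta_pos":[-0.1,0,8.7],"twist":0},{"claw":0.8,"delta_pos":[-0.1,0,8.7],"twist":0},{"claw":0.8,"delta_pos":[-0.1,0,8.7],"twist":0},{"claw":0.8,"delta_pos":[-0.1,0,8.7],"twist":0},{"claw":0.8,"delta_pos":[-0.1,0,8.7],"twist":0}]'

```text
clock: 43.0
tcp_pos: [0.5946, 0.1235, 0.1979]
orientation: [-0.001, 0.738, -0.675, 0.001]
wrist_force: [-2.7, -0.8, 5.4]
finger_gap: 0.0133
```

>>> play_rows --moves '[{"claw":0.8,"delta_pos":[-0.1,0,0],"twist":0},{"claw":0.8,"delta_pos":[-0.28,0,0],"twist":0},{"claw":0.8,"delta_pos":[-0.28,0,0],"twist":0},{"claw":0.8,"delta_pos":[-0.28,0,0],"twist":0}]'

```text
clock: 43.5
tcp_pos: [0.5945, 0.1242, 0.1978]
orientation: [0.001, 0.738, -0.675, 0.002]
wrist_force: [-1.9, -7.3, 6.4]
finger_gap: 0.0137
```

>>> play_rows --moves '[{"claw":0.8,"delta_pos":[-0.1,0,-0.1],"twist":0},{"claw":0.8,"delta_pos":[-0.1,0,-0.2],"twist":0},{"claw":0.8,"delta_pos":[-0.1,0,-0.2],"twist":0},{"claw":0.8,"delta_pos":[-0.1,0,-0.2],"twist":0}]'

```text
clock: 44.0
tcp_pos: [0.5938, 0.1272, 0.198]
orientation: [0.0, 0.738, -0.675, -0.0]
wrist_force: [-2.5, -2.9, -1.6]
finger_gap: 0.0133
```

>>> play_rows --moves '[{"claw":2.5,"delta_pos":[0,0,0],"twist":0},{"claw":3.5,"delta_pos":[0,0,0],"twist":0},{"claw":4,"delta_pos":[0,0,0],"twist":0},{"claw":4,"delta_pos":[0,0,-5],"twist":0},{"claw":4,"delta_pos":[4,0,-9],"twist":0},{"claw":4,"delta_pos":[10,0,-9],"twist":0},{"claw":4,"delta_pos":[16,0,-9],"twist":0},{"claw":4,"delta_pos":[20.4,0,-9],"twist":0},{"claw":4,"delta_pos":[20.4,0,-9],"twist":0},{"claw":4,"delta_pos":[20.4,0,-9],"twist":0}]'

```text
clock: 45.25
tcp_pos: [0.6124, -0.0756, 0.2882]
orientation: [-0.0, 0.738, -0.675, -0.0]
wrist_force: [-0.1, 0.6, 0.3]
finger_gap: 0.0399
```

Run:
```python
from chk import *
from go import to
ims={n:avg(n,3) for n in("side","top")}
for c in(("side",),("top",),("side","top")): print("red",c,chk("red",ims,.092,.0925,c))
to([place(np.array([[0,-.111,.196]]),S)[0]],185.1)
```

```text
red ('side',) (array([0.0004, 0.094 , 0.0911]), np.float64(0.802))
red ('top',) (array([-0.0004,  0.0916,  0.0925]), np.float64(0.836))
red ('side', 'top') (array([-0.0002,  0.0917,  0.0915]), np.float64(0.816))
delta cm [0.18 0.04 9.24]
yaw now -174.77 twist 0.1 tcp [ 0.6124 -0.0747  0.2884] t 45.55 gap 0.0402 F [-0.2  0.1  0.1] q6 -1.91
```

>>> play_rows --moves '[{"claw":4,"delta_pos":[0.1,0,5],"twist":0},{"claw":4,"delta_pos":[0.1,0,8],"twist":0},{"claw":4,"delta_pos":[0.1,0,9.0],"twist":0},{"claw":4,"delta_pos":[0.1,0,9.0],"twist":0},{"claw":2.5,"delta_pos":[0.1,0,9.0],"twist":0},{"claw":1.6,"delta_pos":[0.1,0,9.0],"twist":0},{"claw":0.8,"delta_pos":[0.1,0,9.0],"twist":0},{"claw":0.8,"delta_pos":[0.1,0,9.0],"twist":0},{"claw":0.8,"delta_pos":[0.1,0,9.0],"twist":0},{"claw":0.8,"delta_pos":[0.1,0,8.8],"twist":0}]'

```text
clock: 46.8
tcp_pos: [0.6121, -0.077, 0.2002]
orientation: [0.0, 0.738, -0.675, -0.0]
wrist_force: [-2.0, -1.0, -3.3]
finger_gap: 0.013
```

>>> play_rows --moves '[{"claw":0.8,"delta_pos":[0.1,0,0],"twist":0},{"claw":0.8,"delta_pos":[0.25,0,0],"twist":0},{"claw":0.8,"delta_pos":[0.25,0,0],"twist":0},{"claw":0.8,"delta_pos":[0.25,0,0],"twist":0}]'

```text
clock: 47.3
tcp_pos: [0.6122, -0.0781, 0.2001]
orientation: [-0.001, 0.738, -0.675, -0.001]
wrist_force: [-3.5, 4.3, 1.9]
finger_gap: 0.013
```

>>> play_rows --moves '[{"claw":0.8,"delta_pos":[0.05,0,0],"twist":0},{"claw":0.8,"delta_pos":[0.1,0,0],"twist":0},{"claw":0.8,"delta_pos":[0.1,0,0],"twist":0}]'

```text
clock: 47.68
tcp_pos: [0.6122, -0.0788, 0.2001]
orientation: [-0.001, 0.738, -0.674, -0.001]
wrist_force: [-2.4, 5.5, 2.4]
finger_gap: 0.0132
```

>>> play_rows --moves '[{"claw":2.5,"delta_pos":[-0.1,0,0],"twist":0},{"claw":3.5,"delta_pos":[-0.1,0,0],"twist":0},{"claw":4,"delta_pos":[-0.1,0,0],"twist":0},{"claw":4,"delta_pos":[0,0,-5],"twist":0},{"claw":4,"delta_pos":[0,0,-10],"twist":0},{"claw":4,"delta_pos":[8,2,-12],"twist":0},{"claw":4,"delta_pos":[14,6,-12],"twist":0},{"claw":4,"delta_pos":[20,10,-12],"twist":0},{"claw":4,"delta_pos":[26,14,-12],"twist":0},{"claw":4,"delta_pos":[28,16,-12],"twist":0},{"claw":4,"delta_pos":[28,16,-12],"twist":0},{"claw":4,"delta_pos":[28,16,-12],"twist":0}]'

```text
clock: 49.18
tcp_pos: [0.4779, -0.3744, 0.32]
orientation: [-0.0, 0.737, -0.676, -0.0]
wrist_force: [0.2, -0.0, -0.4]
finger_gap: 0.04
```

Run:
```python
from chk import *
ims={n:avg(n,4) for n in("side","top")}
for k,y,p in(("red",.092,.0925),("blue",-.1127,-.1127)):
    for c in(("side",),("top",),("side","top")): print(k,c,chk(k,ims,y,p,c))
a=cv2.resize(ims["side"][100:370,200:400],None,fx=2.2,fy=2.2,interpolation=2);b=cv2.resize(ims["top"][110:270,260:390],None,fx=2.6,fy=2.6,interpolation=2)*1.5
V=np.hstack([a,cv2.copyMakeBorder(b,0,a.shape[0]-b.shape[0],0,0,0)])
cv2.imwrite("pics/v9.png",V[:,:,::-1].clip(0,255).astype(np.uint8));print(V.shape,get_state()["tcp_pos"])
```

```text
red ('side',) (array([0.0003, 0.0927, 0.0915]), np.float64(0.821))
red ('top',) (array([-0.0002,  0.0918,  0.092 ]), np.float64(0.853))
red ('side', 'top') (array([0.0003, 0.0923, 0.0919]), np.float64(0.835))
blue ('side',) (array([ 0.0006, -0.1094, -0.11  ]), np.float64(0.599))
blue ('top',) (array([ 0.0023, -0.1113, -0.1118]), np.float64(0.893))
blue ('side', 'top') (array([ 0.0016, -0.1106, -0.1124]), np.float64(0.74))
(594, 778, 3) [ 0.4791672  -0.37250636  0.32024619]
```

View pics/v9.png

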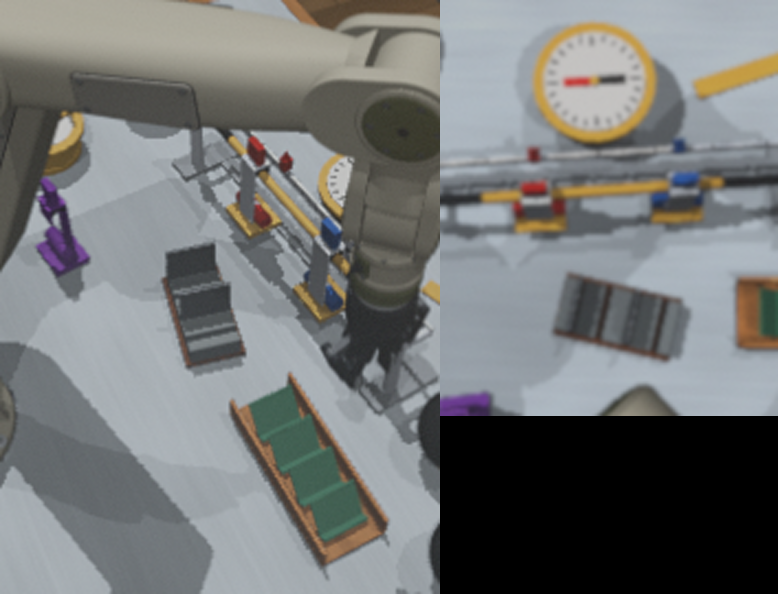

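Run:
```python
from go import *
to([[.40,.0,.32],[.36,.30,.32]])
```

```text
delta cm [-3.782e+01  4.490e+00  2.000e-02]
delta cm [-6.806e+01  5.740e+00  3.000e-02]
yaw now -174.77  tcp [ 0.4792 -0.3725  0.3202] t 49.575 gap 0.04 F [-0.3 -0.2 -0.4] q6 -2.46
```

>>> play_rows --moves '[{"claw":4,"delta_pos":[-38,4.5,0],"twist":0},{"claw":4,"delta_pos":[-38,4.5,0],"twist":0},{"claw":4,"delta_pos":[-38,4.5,0],"twist":0},{"claw":4,"delta_pos":[-38,4.5,0],"twist":0},{"claw":4,"delta_pos":[-38,4.5,0],"twist":0},{"claw":4,"delta_pos":[-38,4.5,0],"twist":0},{"claw":4,"delta_pos":[-68,5.7,0],"twist":0},{"claw":4,"delta_pos":[-68,5.7,0],"twist":0},{"claw":4,"delta_pos":[-68,5.7,0],"twist":0},{"claw":4,"delta_pos":[-68,5.7,0],"twist":0},{"claw":4,"delta_pos":[-68,5.7,0],"twist":0},{"claw":4,"delta_pos":[-68,5.7,0],"twist":0}]'

```text
clock: 51.08
tcp_pos: [0.3594, 0.3024, 0.3199]
orientation: [-0.0, 0.741, -0.672, -0.0]
wrist_force: [-0.7, -1.4, -0.3]
finger_gap: 0.0399
```

Run:
```python
from chk import *
ims={n:avg(n,4) for n in("side","top")}
for k,y,p in(("red",.092,.0925),("blue",-.1127,-.1127)):
    for c in(("side",),("top",),("side","top")): print(k,c,chk(k,ims,y,p,c))
print({n:[b for b in blobs(ims[n],"blue") if b[0][4]<400] for n in ims})
for y in(-.108,-.1127):
  for n in ims:
    q=proj(n,place(np.array([[0,y,.197]]),S))[0];r=(int(q[0])-9,int(q[1])-9,int(q[0])+10,int(q[1])+10)
    B=f["red"](render(n,[(carrier("red")[-1][0]+[0,y,.04],(190,30,30))],S,r)).clip(0)
    print(n,y,[np.average(g+o,weights=B).round(2) for g,o in zip(np.meshgrid(np.arange(19),np.arange(19)),r[:2])])
    A=f["blue"](ims[n][r[1]:r[3],r[0]:r[2]]);A=A*(A>35);print("  seen",[np.average(g+o,weights=A).round(2) for g,o in zip(np.meshgrid(np.arange(19),np.arange(19)),r[:2])])
```

```text
red ('side',) (array([0.0003, 0.0938, 0.0904]), np.float64(0.81))
red ('top',) (array([-0.0001,  0.0922,  0.0928]), np.float64(0.853))
red ('side', 'top') (array([0.0003, 0.0925, 0.0927]), np.float64(0.83))
blue ('side',) (array([ 0.0005, -0.1081, -0.1129]), np.float64(0.75))
blue ('top',) (array([ 0.0021, -0.1114, -0.1125]), np.float64(0.897))
blue ('side', 'top') (array([ 0.0011, -0.1107, -0.1134]), np.float64(0.817))
{'side': [([347, 199, 8, 8, 30], [np.float64(350.18), np.float64(202.66)]), ([361, 206, 4, 6, 11], [np.float64(362.87), np.float64(208.74)]), ([348, 230, 7, 9, 29], [np.float64(350.4), np.float64(234.28)])], 'top': [([351, 164, 2, 4, 8], [np.float64(351.49), np.float64(165.55)]), ([350, 177, 9, 4, 35], [np.float64(353.87), np.float64(178.45)]), ([342, 185, 5, 4, 17], [np.float64(343.7), np.float64(186.25)]), ([358, 186, 3, 2, 4], [np.float64(359.01), np.float64(186.5)])]}
side -0.108 [np.float64(348.94), np.float64(205.09)]
  seen [np.float64(350.17), np.float64(202.46)]
top -0.108 [np.float64(353.06), np.float64(178.76)]
  seen [np.float64(352.65), np.float64(179.05)]
side -0.1127 [np.float64(349.77), np.float64(205.99)]
  seen [np.float64(350.17), np.float64(202.46)]
top -0.1127 [np.float64(354.41), np.float64(178.69)]
  seen [np.float64(353.09), np.float64(178.72)]
```

Run:
```python
from chk import *
from go import to
to([place(np.array([[0,-.111,.29]]),S)[0]],185.1)
```

```text
delta cm [ 39.45 -21.73   3.05]
yaw now -175.01 twist -0.1 tcp [0.3614 0.2976 0.3204] t 51.475 gap 0.0402 F [-0.6  0.3  1.3] q6 -1.14
```

>>> play_rows --moves '[{"claw":4,"delta_pos":[39.3,-21.7,2.8],"twist":-0.1},{"claw":4,"delta_pos":[39.3,-21.7,2.8],"twist":-0.1},{"claw":4,"delta_pos":[39.3,-21.7,2.8],"twist":-0.1},{"claw":4,"delta_pos":[39.3,-21.7,2.8],"twist":-0.1},{"claw":4,"delta_pos":[39.3,-21.7,2.8],"twist":-0.1},{"claw":4,"delta_pos":[39.3,-21.7,2.8],"twist":-0.1},{"claw":4,"delta_pos":[39.3,-21.7,2.8],"twist":-0.1},{"claw":4,"delta_pos":[39.3,-21.7,2.8],"twist":-0.1},{"claw":4,"delta_pos":[39.3,-21.7,2.8],"twist":-0.1},{"claw":4,"delta_pos":[39.3,-21.7,2.8],"twist":-0.1},{"claw":4,"delta_pos":[39.3,-21.7,2.8],"twist":-0.1}]'

```text
clock: 52.85
tcp_pos: [0.6116, -0.072, 0.2931]
orientation: [-0.0, 0.739, -0.673, 0.0]
wrist_force: [0.4, -0.3, 1.0]
finger_gap: 0.0398
```

Run:
```python
from chk import *
from go import to
[imaging.read_camera("side") for _ in range(4)]
to([place(np.array([[0,-.110,.199]]),S)[0]],185.1)
```

```text
delta cm [0.29 0.02 9.37]
yaw now -174.71 twist 0.2 tcp [ 0.612  -0.0725  0.2927] t 53.05 gap 0.0402 F [ 0.2 -0.3  0.6] q6 -1.91
```

>>> play_rows --moves '[{"claw":4,"delta_pos":[0.2,0,5],"twist":0.2},{"claw":4,"delta_pos":[0.2,0,8],"twist":0.2},{"claw":4,"delta_pos":[0.2,0,9.2],"twist":0.2},{"claw":4,"delta_pos":[0.2,0,9.2],"twist":0.2},{"claw":2.5,"delta_pos":[0.2,0,9.2],"twist":0.2},{"claw":1.6,"delta_pos":[0.2,0,9.2],"twist":0.2},{"claw":0.8,"delta_pos":[0.2,0,9.2],"twist":0.2},{"claw":0.8,"delta_pos":[0.2,0,9.2],"twist":0.2},{"claw":0.8,"delta_pos":[0.2,0,9.1],"twist":0.2},{"claw":0.8,"delta_pos":[0.2,0,9.0],"twist":0.2}]' --force 60

```text
clock: 54.3
tcp_pos: [0.6124, -0.0755, 0.202]
orientation: [0.0, 0.737, -0.675, -0.0]
wrist_force: [0.3, -0.9, -4.4]
finger_gap: 0.0124
```

>>> play_rows --moves '[{"claw":0.8,"delta_pos":[0.1,0,0],"twist":0},{"claw":0.8,"delta_pos":[0.25,0,0],"twist":0},{"claw":0.8,"delta_pos":[0.25,0,-0.1],"twist":0},{"claw":0.8,"delta_pos":[0.25,0,-0.1],"twist":0}]'

```text
clock: 54.8
tcp_pos: [0.6124, -0.0782, 0.2026]
orientation: [0.0, 0.737, -0.676, -0.0]
wrist_force: [-0.7, -0.2, -4.5]
finger_gap: 0.0124
```

>>> play_rows --moves '[{"claw":0.8,"delta_pos":[0,0,0.3],"twist":0},{"claw":0.8,"delta_pos":[0,0,0.3],"twist":0},{"claw":2.5,"delta_pos":[0,0,0.2],"twist":0},{"claw":3.5,"delta_pos":[0,0,0.2],"twist":0},{"claw":4,"delta_pos":[0,0,0.2],"twist":0},{"claw":4,"delta_pos":[0,0,-5],"twist":0},{"claw":4,"delta_pos":[0,0,-10],"twist":0},{"claw":4,"delta_pos":[-4,4,-12],"twist":0},{"claw":4,"delta_pos":[-10,8,-12],"twist":0},{"claw":4,"delta_pos":[-16,12,-12],"twist":0},{"claw":4,"delta_pos":[-22,16,-12],"twist":0},{"claw":4,"delta_pos":[-28,20,-12],"twist":0}]'

```text
clock: 56.3
tcp_pos: [0.4116, 0.1548, 0.3233]
orientation: [-0.0, 0.737, -0.676, 0.0]
wrist_force: [-0.1, 0.5, 0.2]
finger_gap: 0.0403
```

>>> play_rows --moves '[{"claw":4,"delta_pos":[-5,1,0],"twist":0},{"claw":4,"delta_pos":[-9,2,0],"twist":0},{"claw":4,"delta_pos":[-12,2,0],"twist":0},{"claw":4,"delta_pos":[-12,2,0],"twist":0},{"claw":4,"delta_pos":[-12,2,0],"twist":0}]'

```text
clock: 56.92
tcp_pos: [0.3824, 0.271, 0.3231]
orientation: [0.0, 0.738, -0.675, 0.0]
wrist_force: [0.9, 0.4, 0.6]
finger_gap: 0.0401
```

Run:
```python
from chk import *
ims={n:avg(n,4) for n in("side","top")}
for k,y,p in(("red",.092,.0925),("blue",-.1127,-.1127)):
    for c in(("side",),("top",),("side","top")): print(k,c,chk(k,ims,y,p,c))
a=cv2.resize(ims["side"][100:370,200:400],None,fx=2.2,fy=2.2,interpolation=2);b=cv2.resize(ims["top"][110:270,260:390],None,fx=2.6,fy=2.6,interpolation=2)*1.5
V=np.hstack([a,cv2.copyMakeBorder(b,0,a.shape[0]-b.shape[0],0,0,0)])
cv2.imwrite("pics/v10.png",V[:,:,::-1].clip(0,255).astype(np.uint8));print(get_state()["tcp_pos"])
```

```text
red ('side',) (array([0.0004, 0.0939, 0.0902]), np.float64(0.811))
red ('top',) (array([-0.0001,  0.0922,  0.0928]), np.float64(0.853))
red ('side', 'top') (array([0.0003, 0.0925, 0.0927]), np.float64(0.831))
blue ('side',) (array([ 0.0005, -0.1116, -0.1137]), np.float64(0.749))
blue ('top',) (array([ 0.0016, -0.1139, -0.1125]), np.float64(0.894))
blue ('side', 'top') (array([ 0.001 , -0.1133, -0.1136]), np.float64(0.815))
[0.38261356 0.27086541 0.3232663 ]
```

View pics/v10.png

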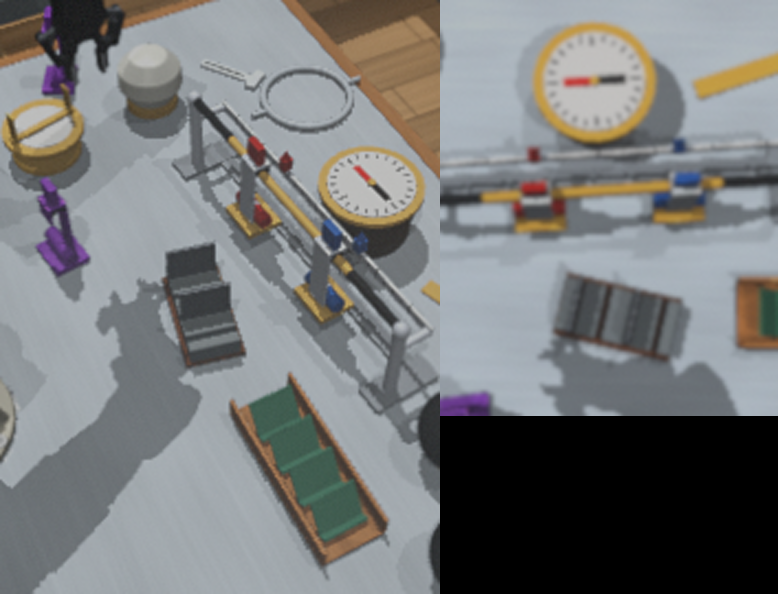

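```bash
python3 -c "
from workcell import env
print(env.hand_in())"
```

```text
the job is handed in; nothing more can be done
None
```

The job is handed in at about 57 s on the robot's clock, with no verdict reported. The two plates present (bays 2 and 3) stand in rack slots −21 and +63. Both carriers were hung on the black ends (red at +y, blue at −y) and slid along the rail to their pointers. Red was nudged once more along the rail and blue twice; the first blue nudge did not move it.

**Plates:** the last picture shows both upright in their slots and let go, with the tray empty. Both were lowered to contact with the slot floor. I did not measure their centring again after release, only by eye.

**Carriers, both views fitted together:**

| Carrier | Carrier y | Pointer y | Offset |
|---|---|---|---|
| Red | 92.5 mm | 92.7 mm | −0.2 mm |
| Blue | −113.3 mm | −113.6 mm | +0.3 mm |

**Disagreement:** the two cameras differ by a few mm on these offsets. The side view alone gives +3.7 mm for red and +2.1 mm for blue; the top view alone gives −0.6 mm and −1.4 mm. All are within the 5 mm tolerance, but red has little margin if the side view is right.

**Arm and surroundings:** the arm is clear of the stand, rack and compass. I saw neither carrier knocked aside and no bystander visibly out of place in the last picture, though I did not measure the bystanders.

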